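Set up the breakfast condiment caddy

ROBOT

A 7-joint arm with a two-finger parallel gripper is mounted at the origin on a cart in front of the work surface, level with it; the furniture and walls round the work are solid. World frame = base frame: x ahead of the robot, y to its left, z up, the work surface at z = 0. Lengths are in m, angles in rad, forces in N, time in s.
With the tool pointing down it reaches from about 0.35 to 0.9 m from the base axis. Payload 7.2 kg.
Tool frame: the origin (TCP) lies on the mounting face of the last link; the fingertips stand 182 mm ahead of it and the grasp point (between the pads) lies 163 mm ahead of it; z points along the fingers, y is the direction in which the jaws open and shut (so a half turn about z gives the same grasp; the last joint's range is limited). The gripper opens to 88 mm and grips with 3 to 60 N. Pads are 20 mm wide; open, the fingers measure 115 mm over their backs; the gripper's body (75 mm by 178 mm) begins 61 mm behind the grasp point.
Start: joints at [-1.3, 0.411, -0.013, 1.596, 0.006, 1.134, -0.082], TCP at [0.208, 0.589, 0.405] pointing down, gripper open.
Joint ranges: [-2.95, 2.95], [-0.29, 1.99], [-1.47, 1.44], [0.14, 2.54], [-1.03, 4.17], [0.13, 1.85], [-2.86, 2.86]. Speed limits (rad/s): [2.39, 2.39, 3.01, 3.01, 3.14, 3.14, 3.14].

INTERFACE

Orientations are given as a unit quaternion [x, y, z, w].
In Python, from station import bot, optics gives the robot as it stands.
- The arm moves only by the tool apply_moves, never from a script. Its argument "deltas" is a list of rows, each an object of numbers: "tx", "ty", "tz": the shift along the tool's x, y, z in m; "yaw": the turn about the tool's z in degrees. A call has 1 to 10 rows; each row shifts and turns the pose as measured when the row begins, along the tool's axes as they then stand; what a row does not reach is not made up. A row lasts 1/10 s, in which the tool goes at most 50 mm and 8.59 degrees, less where a joint would pass 70% of its speed; a pose out of reach is approached as far as the arm can. A call with a gripper value outside its range is refused whole. "claw" is the opening, from -1 (shut) to 1 (fully open), so that 0 is half open, set as the call begins (left out, the last holds). The fingers move at their own pace and stop on an object; "force" is the grip in N (left out, the last holds). Time passes only in rows, so rows that do not move let the fingers close. It gives the time, the measured TCP pose, the force and the opening at its end, in the units of the state.
- bot.sense(): the state, without advancing time (a new reading comes with each control period).
- optics.grab_frame(name): name is "scene" or "top" or "wrist"; returns (picture, depth): 400x640x3 uint8, red, green, blue; 400x640 float32, m along the optical axis (not along the pixel's ray), 0 where there is no reading.
- optics.calibration(name): a dict with "fx", "fy", "cx", "cy" (pixels), "xyz" and "orientation" of the camera in the world; the wrist camera has in their place "hand_eye" (4x4, takes a point from camera to tool coordinates, whose origin is the TCP and whose axes are the flange's). Camera axes: x right, y up, looking along -z (the intrinsics and any distortion apply to the point x, -y, -z); pixel columns grow to the right and rows downward; lengths in m; the calibration is good to about 2 mm. A picture is of the moment at which its call begins: read the wrist's pose just before it. calibration takes no time and is no camera call.
- bot.hand_in(): hands the job in, once; it reports no verdict.
The state is a dict: "t": time; "joints": joint angles; "dq": joint speeds; "joint_torque": joint torques, N m; "ee_pos": TCP position; "tcp_rot": TCP orientation; "contact_force": force on the tool from outside, world axes, zero at the start; "moment": the same for the moment, N m; "grip_width": opening from 0.0 (shut) to 1.0 (fully open).
Only numpy, scipy, OpenCV 4.12 (cv2) and the standard library are available. Lean on these libraries where they do the work, as an engineer would, in place of code of your own. Each camera call takes 0.05 s, during which the arm holds its last target.

TASK

Get the wooden condiment caddy ready for the table: the wooden pepper mill belongs in the caddy's back row, in the large well that the salt shaker is wrongly standing in. In the row of small wells at the front, the salt shaker goes directly in front of the pepper mill, the little dropper bottle directly in front of the black-lidded honey jar, and the green herb jar with the dark cap directly in front of the orange-lidded spice jar. Everything ends upright, fully down in its well and let go; the honey jar and orange-lidded jar stay in their wells, and leave the tin and the mug alone.

Things in the scene. Friction and masses are not known exactly. Their poses are not given: they have to be found in the camera images.
- caddy: Fixed wooden caddy, 290 mm long (y), 166 mm deep (x), top at 38 mm, low rod handles at its ends (329 mm over all). Origin on its underside; +x to the back row, +y to its left end seen from the front. Wells 22 mm deep, floors at z = 16 mm: back row of large wells, 66 mm wide, x = +40, y = 92, 0, -92; front row of small wells, 49 mm wide, x = -40, same y. Front faces the robot, turned up to 0.2 rad
- honey_jar_mid (a point): Clear glass jar of honey-coloured contents with a black screw lid, 63 mm diameter (foot 61), 94 mm high, 0.33 kg; starts in one of the three large wells and stays there. This point is at its centre, half-way up, z axis up when it stands; 47 mm above its foot.
- orange_jar_mid (a point): Clear jar of brown spice with orange screw lid (61 mm diameter) and orange foot (60 mm), 110 mm high; starts in another large well and stays there. This point is at its centre, half-way up, z axis up when it stands; 55 mm above its foot.
- salt_mid (a point): Glass salt shaker with a grey-white domed cap and white salt in it, round: foot 38 mm wide, widest (44 mm) at 25 to 35 mm height, tapering to a cap 34 mm wide at 60 to 76 mm, 90 mm high, 0.1 kg; starts standing in the remaining large well. This point is at its centre, half-way up, z axis up when it stands; 45 mm above its foot.
- pepper_mill_mid (a point): Dark brown turned-wood pepper mill, 170 mm high, 0.18 kg, round: foot 58 mm wide; head 49 mm wide from 123 to 159 mm above the foot (does not turn, good to grasp), small knob on top; starts on the worktop beside the caddy. This point is at its centre, half-way up, z axis up when it stands; 85 mm above its foot.
- herb_jar_mid (a point): Straight round jar of green herbs with a dark, almost black-green cap and dark label, 41 mm diameter all the way up, 105 mm high, 0.11 kg; starts standing on the worktop beside the caddy. This point is at its centre, half-way up, z axis up when it stands; 52.5 mm above its foot.
- dropper_mid (a point): Small amber dropper bottle, white label, black dropper top: body 33 mm wide up to 60 mm, collar 24 mm up to 77 mm, thin black bulb 13 mm, 102 mm high in all, 0.07 kg; starts on the worktop beside the caddy. This point is at its centre, half-way up, z axis up when it stands; 51 mm above its foot.
- tin_mid (a point): Squat food tin with a printed fruit label, 75 mm diameter, 58 mm high, a bystander on the right; not to be moved. This point is at its centre, half-way up, z axis up when it stands; 29 mm above its foot.
- mug_mid (a point): Green and white mug with a handle, 78 mm wide, 101 mm high, a bystander standing behind the caddy; not to be moved. This point is at its centre, half-way up, z axis up when it stands; about 50 mm above its foot.

How it is judged:
By the outcome, as a careful person would: the job done as asked, in the order asked, and still so for the second after the job is handed in, with the robot touching nothing.
It also fails if it takes over 99 s, if anything falls off the work surface, if the arm or the gripper's body presses on something with over 40 N, if the wrist force passes 120 N, or if a joint passes its speed limit or range.

## Working session

There is one attempt and no reset: what is moved stays moved. The work goes in short steps, Python scripts to look and compute and a tool call to move; the robot and the scene stay as the last step left them, time stands still between calls to the robot, and variables do not carry over. Pictures are saved under pics/ and viewed, and the job is handed in when it is done.

Besides the shell and the picture viewer there is one more tool, called after "Emit:" in YAML: its name, and indented under it one key for each argument. apply_moves: Moves the arm, as the interface text tells. Its arguments: {"type":"object","properties":{"deltas":{"type":"array","items":{"type":"object","properties":{"tx":{"type":"number"},"ty":{"type":"number"},"tz":{"type":"number"},"yaw":{"type":"number"}}}},"claw":{"type":"number"},"force":{"type":"number"}},"required":["deltas"]}

```bash
mkdir -p pics; ls
python3 - <<'E'
from station import bot, optics
import cv2, numpy as np
s=bot.sense(); print(s)
for n in ["scene","top","wrist"]:
    c=optics.calibration(n); print(n,c)
    p,d=optics.grab_frame(n)
    cv2.imwrite(f"pics/{n}0.png",p[:,:,::-1]); np.save(f"pics/{n}0_d.npy",d); np.save(f"pics/{n}0_p.npy",p)
E
```

```text
pics
{'t': 0.0, 'joints': array([-1.30020773,  0.41186883, -0.01273382,  1.59703902,  0.00559171,
        1.13426561, -0.08221048]), 'dq': array([-9.65768848e-05,  6.73750414e-04, -2.69043286e-04, -4.25333901e-04,
        2.29130301e-03, -2.33933766e-03, -3.01177917e-03]), 'joint_torque': array([ 6.00041894e-04, -5.87957740e+01,  6.42168671e-01, -2.91072768e+01,
       -5.37784409e-02,  1.82078127e-02,  1.43326056e-04]), 'ee_pos': array([0.20765292, 0.58926987, 0.40383014]), 'tcp_rot': array([ 1.68570214e-01,  9.85689346e-01, -7.68082700e-04, -8.41083530e-05]), 'contact_force': array([ 0.06321326,  0.12181981, -1.13879331]), 'moment': array([-0.02099337,  0.01747138,  0.02087932]), 'grip_width': 0.9995291899857222}
scene {'fx': 489.03834683295383, 'fy': 489.03834683295383, 'cx': 321.2938541848501, 'cy': 212.57743321225962, 'xyz': array([-0.53561294, -0.74461577,  0.74118087]), 'orientation': array([ 0.46301226, -0.24357312, -0.3828556 ,  0.76138911])}
top {'fx': 454.4139504123879, 'fy': 454.4139504123879, 'cx': 320.82270709636526, 'cy': 204.600898036119, 'xyz': array([ 0.4443886 , -0.03026676,  1.32126955]), 'orientation': array([ 0.02333096, -0.02374032, -0.69698233,  0.71631536])}
wrist {'fx': 328.7762232364586, 'fy': 328.7762232364586, 'cx': 324.24476125067105, 'cy': 200.77969940863235, 'hand_eye': array([[-6.43524169e-04,  9.62523174e-01,  2.71198683e-01,
         7.34438477e-02],
       [ 9.99998857e-01,  9.90361832e-04, -1.14205119e-03,
         1.40381905e-04],
       [-1.36783556e-03,  2.71197638e-01, -9.62522711e-01,
         1.98774588e-02],
       [ 0.00000000e+00,  0.00000000e+00,  0.00000000e+00,
         1.00000000e+00]])}
```

View pics/scene0.png

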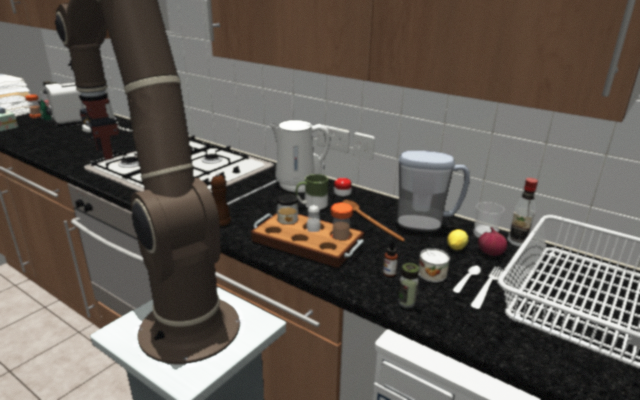

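View pics/top0.png

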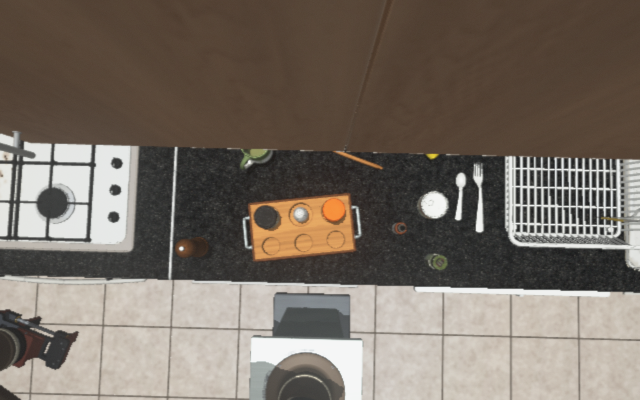

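```bash
cat > h.py <<'E'
import numpy as np, cv2
from scipy.spatial.transform import Rotation as R
from station import bot, optics
def cam(n, s=None):
    c=optics.calibration(n)
    if 'xyz' in c: return c, R.from_quat(c['orientation']).as_matrix(), np.array(c['xyz'])
    s=s or bot.sense(); T=np.eye(4); T[:3,:3]=R.from_quat(s['tcp_rot']).as_matrix(); T[:3,3]=s['ee_pos']
    M=T@c['hand_eye']; return c,M[:3,:3],M[:3,3]
def rays(C,u,v):
    c,Rm,o=C; u=np.asarray(u,float);v=np.asarray(v,float)
    d=np.stack([(u-c['cx'])/c['fx'],-(v-c['cy'])/c['fy'],-np.ones_like(u)],-1)
    return o,d@Rm.T
def plane(C,u,v,z):
    o,d=rays(C,u,v); return o+d*((z-o[2])/d[...,2])[...,None]
def cloud(C,d):
    v,u=np.mgrid[:d.shape[0],:d.shape[1]]; o,r=rays(C,u,v); P=o+r*d[...,None]; P[d==0]=np.nan; return P
def proj(C,P):
    c,Rm,o=C; q=(np.asarray(P)-o)@Rm; return np.stack([c['cx']+c['fx']*q[...,0]/-q[...,2], c['cy']-c['fy']*q[...,1]/-q[...,2]],-1)
E
python3 - <<'E'
from h import *
d=np.load('pics/top0_d.npy');p=np.load('pics/top0_p.npy');C=cam('top');P=cloud(C,d)
for (u,v) in [(400,180),(300,100),(300,147),(300,20),(60,200),(240,270)]: print(u,v,P[v,u].round(3))
m=(P[...,2]>0.012)&(P[...,2]<0.4)&(P[...,0]>.25)&(P[...,0]<.75)&(abs(P[...,1])<.5)
n,l,st,ce=cv2.connectedComponentsWithStats(m.astype(np.uint8))
for i in range(1,n):
    if st[i,4]>15:
        Q=P[l==i]; print(st[i],ce[i].round(1),Q.min(0).round(3),Q.max(0).round(3), np.median(p[l==i],0))
vis=cv2.resize(p[140:300,150:500],None,fx=2.2,fy=2.2,interpolation=cv2.INTER_CUBIC);cv2.imwrite('pics/topcrop.png',vis[:,:,::-1])
p=np.load('pics/scene0_p.npy')
vis=cv2.resize(p[150:320,190:480],None,fx=2.7,fy=2.7,interpolation=cv2.INTER_CUBIC);cv2.imwrite('pics/scenecrop.png',vis[:,:,::-1])
E
```

```text
400 180 [nan nan nan]
300 100 [ 0.604 -0.002  0.789]
300 147 [0.604 0.011 0.497]
300 20 [ 0.604 -0.011  0.991]
60 200 [0.523 0.714 0.028]
240 270 [ 0.337  0.199 -0.004]
[240 149  32  21 309] [253.6 158.2] [0.621 0.118 0.012] [0.687 0.196 0.107] [100. 105.  84.]
[338 152  12   5  18] [344.  153.8] [ 0.674 -0.108  0.012] [ 0.686 -0.076  0.02 ] [194.5 138.5  83. ]
[425 154  13   5  46] [431.2 155.5] [ 0.672 -0.359  0.02 ] [ 0.685 -0.326  0.046] [189.5 167.5  53.5]
[477 184   5  25  65] [479.3 196.8] [ 0.534 -0.492  0.012] [ 0.604 -0.48   0.022] [228. 229. 226.]
[459 188   3  11  16] [460.4 192.6] [ 0.562 -0.434  0.012] [ 0.591 -0.428  0.018] [221.5 223.  219.5]
[417 191  31  28 652] [432.3 204.6] [ 0.501 -0.383  0.014] [ 0.576 -0.307  0.063] [239. 239. 236.]
[ 243  193  118   69 6263] [301.2 226.8] [ 0.366 -0.143  0.012] [0.565 0.19  0.133] [212. 148.  89.]
[392 222  14  12 142] [398.6 227.7] [ 0.456 -0.265  0.013] [ 0.487 -0.235  0.105] [90.  73.5 59. ]
[175 237  33  21 550] [190.9 247.1] [0.375 0.292 0.012] [0.429 0.343 0.174] [67. 51. 40.]
[424 253  23  17 296] [435.2 261.1] [ 0.361 -0.368  0.014] [ 0.402 -0.328  0.114] [92. 95. 71.]
```

View pics/topcrop.png

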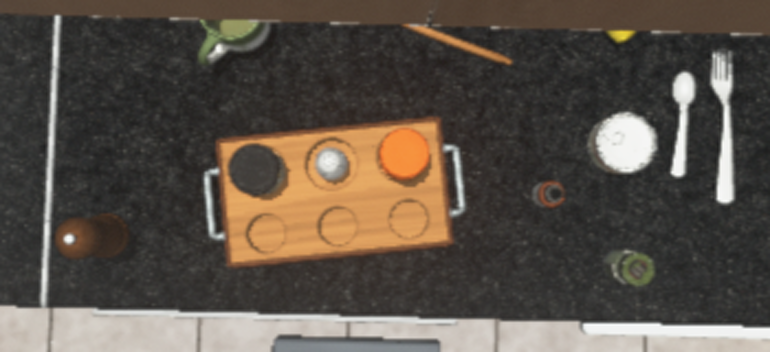

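View pics/scenecrop.png

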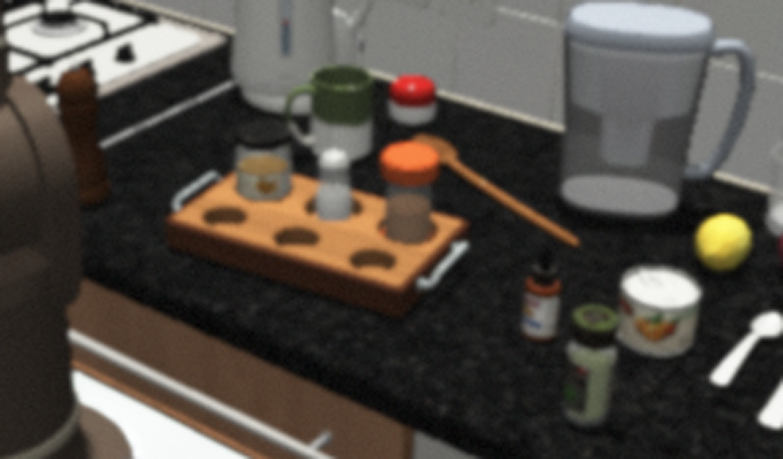

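Run:
```python
from h import *
d=np.load('pics/top0_d.npy');p=np.load('pics/top0_p.npy');C=cam('top');P=cloud(C,d)
hsv=cv2.cvtColor(p,cv2.COLOR_RGB2HSV)
# depth bias check on worktop and caddy top
sel=lambda u0,u1,v0,v1:P[v0:v1,u0:u1].reshape(-1,3)
print('worktop z',np.nanmedian(sel(370,385,230,270)[:,2]),np.nanmedian(sel(220,235,200,230)[:,2]))
m=(np.abs(P[...,2]-.038)<.008)&(P[...,0]>.3)&(P[...,0]<.6)&(P[...,1]>-.15)&(P[...,1]<.19)
m&=(hsv[...,0]<25)&(hsv[...,1]>80)&(hsv[...,2]>90)
print('caddytop z',np.nanmedian(P[m][:,2]))
mm=cv2.morphologyEx(m.astype(np.uint8),cv2.MORPH_OPEN,np.ones((3,3)))
cs,_=cv2.findContours(mm,cv2.RETR_EXTERNAL,cv2.CHAIN_APPROX_NONE);c=max(cs,key=cv2.contourArea)[:,0]
W=plane(C,c[:,0],c[:,1],.038)[:,:2]
r=cv2.minAreaRect((W*1000).astype(np.float32));print('rect',r)
# wells floors
w=(P[...,2]>.008)&(P[...,2]<.027)&(P[...,0]>.36)&(P[...,0]<.6)&(P[...,1]>-.13)&(P[...,1]<.17)
n,l,st,ce=cv2.connectedComponentsWithStats(w.astype(np.uint8))
for i in range(1,n):
    if st[i,4]>30: print('well',st[i],ce[i],P[l==i].mean(0).round(4))
def top(name,box,z0,z1):
    x0,x1,y0,y1=box
    k=(P[...,0]>x0)&(P[...,0]<x1)&(P[...,1]>y0)&(P[...,1]<y1)&(P[...,2]>z0)&(P[...,2]<z1)
    Q=P[k]; a=((Q.min(0)+Q.max(0))/2).round(4)
    v,u=np.nonzero(k); (cx,cy),rad=cv2.minEnclosingCircle(np.stack([u,v],1).astype(np.float32))
    zz=np.median(Q[:,2]); print(name,k.sum(),'mean',Q.mean(0).round(4),'mid',a,'circ',plane(C,cx,cy,zz).round(4),'px',(round(cx,1),round(cy,1),round(rad,1)))
top('honey',(.44,.58,.05,.2),.095,.2)
top('orange',(.44,.58,-.15,-.03),.11,.2)
top('salt',(.44,.58,-.03,.06),.07,.2)
top('mill',(.34,.46,.25,.4),.12,.2)
top('herb',(.34,.42,-.4,-.3),.095,.2)
top('dropper',(.44,.5,-.3,-.2),.012,.2)
top('droppertop',(.44,.5,-.3,-.2),.07,.2)
```

```text
worktop z 0.00022373439160272568 0.0006433485109201831
caddytop z 0.03835012839307228
rect ((465.8072204589844, 23.417449951171875), (166.06410217285156, 290.2760314941406), 7.387533187866211)
well [289 203  23  23 229] [300.14847162 214.33187773] [0.5018 0.0288 0.0166]
well [327 231  17  17 232] [335.14224138 238.85344828] [ 0.4343 -0.0735  0.0163]
well [295 234  17  17 230] [302.86086957 242.25217391] [0.422  0.0186 0.0163]
well [262 237  17  18 224] [270.32589286 245.46875   ] [0.4103 0.1113 0.0165]
honey 443 mean [0.4897 0.119  0.1096] mid [0.4894 0.12   0.1072] circ [0.4896 0.1188 0.1099] px (264.7, 216.4, 11.9)
orange 415 mean [ 0.5132 -0.0624  0.1249] mid [ 0.5136 -0.0623  0.1225] circ [ 0.513  -0.0622  0.1251] px (333.0, 209.1, 11.5)
salt 138 mean [0.5007 0.0276 0.0994] mid [0.5009 0.0286 0.0909] circ [0.5004 0.0274 0.1017] px (299.2, 213.4, 6.7)
mill 319 mean [0.4019 0.3155 0.1512] mid [0.4011 0.3196 0.1469] circ [0.4015 0.3145 0.153 ] px (185.0, 248.0, 10.4)
herb 187 mean [ 0.3815 -0.3477  0.1053] mid [ 0.3811 -0.3484  0.1058] circ [ 0.3814 -0.3478  0.1053] px (438.8, 261.9, 7.9)
dropper 142 mean [ 0.4701 -0.2463  0.0642] mid [ 0.4711 -0.2498  0.0588] circ [ 0.4696 -0.2469  0.0629] px (398.7, 227.9, 7.0)
droppertop 59 mean [ 0.4704 -0.2498  0.0838] mid [ 0.4707 -0.2515  0.0874] circ [ 0.4706 -0.2506  0.0783] px (401.0, 227.5, 4.3)
```

Emit:
apply_moves:
  deltas:
    - {"yaw": -7}
    - {"yaw": -7}
    - {"yaw": -7}
    - {"yaw": -6}
  claw: 0.5

```text
schema error: expected keys tx, ty, tz, yaw
```

```bash
cat >> h.py <<'E'
YAW=np.deg2rad(187.4)
def st(q=True):
    s=bot.sense(); Rm=R.from_quat(s['tcp_rot']).as_matrix(); p=np.array(s['ee_pos']); g=p+Rm[:,2]*.163
    return s,Rm,p,g
def to(gx=None,gy=None,gz=None,heading=187.4):
    """delta in tool axes for grasp point -> target"""
    s,Rm,p,g=st(); t=np.array([g[i] if v is None else v for i,v in enumerate((gx,gy,gz))])
    d=Rm.T@(t-g); h=np.degrees(np.arctan2(Rm[1,0],Rm[0,0]))
    # yaw about tool z (down): negative of world
    y=-((heading-h+180)%360-180)
    print('t %.2f grasp %s head %.2f tilt %.4f | need tool d(mm) %s yaw %.2f | F %s w %.3f'%(s['t'],g.round(4),h%360,Rm[2,2]+1,(d*1000).round(1),y,s['contact_force'].round(1),s['grip_width']))
E
python3 -c "
from h import *
to(.43,.03,.237)"
```

```text
t 0.15 grasp [0.2076 0.5891 0.241 ] head 160.59 tilt 0.0000 | need tool d(mm) [-395.5 -453.5    4.6] yaw -26.81 | F [ 0.2  0.4 -0. ] w 1.005
```

All four keys are needed in each row.

Emit:
apply_moves:
  deltas:
    - {"tx": 0, "ty": 0, "tz": 0, "yaw": -7}
    - {"tx": 0, "ty": 0, "tz": 0, "yaw": -7}
    - {"tx": 0, "ty": 0, "tz": 0, "yaw": -7}
    - {"tx": 0, "ty": 0, "tz": 0, "yaw": -6}
  claw: 0.5

```text
t: 0.55
ee_pos: [0.2073, 0.5891, 0.4025]
tcp_rot: [-0.074, 0.997, -0.002, -0.001]
contact_force: [-1.0, 0.2, -0.0]
grip_width: 0.754
```

```bash
python3 -c "
from h import *
to(.43,.03,.237)"
```

```text
t 0.55 grasp [0.2071 0.5884 0.2395] head 188.52 tilt 0.0000 | need tool d(mm) [-137.7 -585.2    4.6] yaw 1.12 | F [-1.   0.2 -0. ] w 0.754
```

Emit:
apply_moves:
  deltas:
    - {"tx": -0.01, "ty": -0.046, "tz": 0, "yaw": 0}
    - {"tx": -0.01, "ty": -0.046, "tz": 0, "yaw": 0}
    - {"tx": -0.01, "ty": -0.046, "tz": 0, "yaw": 0}
    - {"tx": -0.01, "ty": -0.046, "tz": 0, "yaw": 0}
    - {"tx": -0.01, "ty": -0.046, "tz": 0, "yaw": 0}
    - {"tx": -0.01, "ty": -0.046, "tz": 0, "yaw": 0}
    - {"tx": -0.01, "ty": -0.046, "tz": 0, "yaw": 0}
    - {"tx": -0.01, "ty": -0.046, "tz": 0, "yaw": 0}
    - {"tx": -0.01, "ty": -0.046, "tz": 0, "yaw": 0}
    - {"tx": -0.01, "ty": -0.046, "tz": 0, "yaw": 0}

```text
t: 1.55
ee_pos: [0.3784, 0.1381, 0.4005]
tcp_rot: [-0.082, 0.997, -0.002, -0.002]
contact_force: [1.5, -0.5, -0.3]
grip_width: 0.75
```

```bash
python3 -c "
from h import *
to(.43,.03,.237)"
```

```text
t 1.55 grasp [0.3778 0.1375 0.2375] head 189.36 tilt 0.0000 | need tool d(mm) [ -34.  -114.6    0.7] yaw 1.96 | F [ 1.5 -0.5 -0.3] w 0.750
```

Emit:
apply_moves:
  deltas:
    - {"tx": -0.011, "ty": -0.038, "tz": 0, "yaw": 1.9}
    - {"tx": -0.011, "ty": -0.038, "tz": 0, "yaw": 0}
    - {"tx": -0.011, "ty": -0.035, "tz": 0, "yaw": 0}
    - {"tx": 0, "ty": 0, "tz": 0, "yaw": 0}

```text
t: 1.95
ee_pos: [0.4282, 0.022, 0.4014]
tcp_rot: [-0.06, 0.998, -0.002, -0.001]
contact_force: [-0.3, 0.1, -0.3]
grip_width: 0.752
```

Run:
```python
from h import *
to(.43,.03,.237)
s=bot.sense(); p,d=optics.grab_frame('wrist')
np.savez('pics/w1.npz',p=p,d=d); import pickle; pickle.dump(s,open('pics/w1.pkl','wb'))
cv2.imwrite('pics/w1.png',p[:,:,::-1])
```

```text
t 1.95 grasp [0.4279 0.0213 0.2384] head 186.88 tilt 0.0000 | need tool d(mm) [-3.1  8.4  1.3] yaw -0.52 | F [-0.3  0.1 -0.3] w 0.752
```

View pics/w1.png

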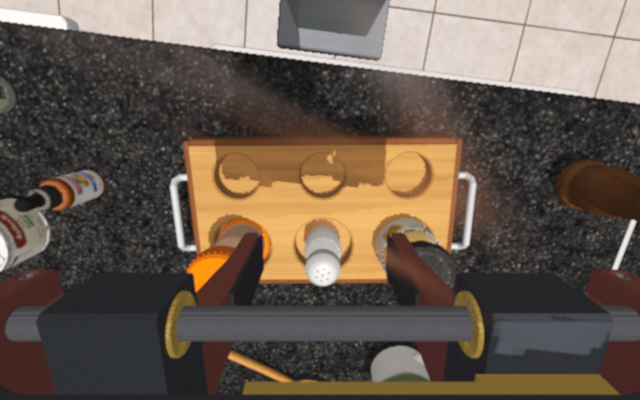

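Run:
```python
from h import *
import pickle
z=np.load('pics/w1.npz');p=z['p'];d=z['d'];s=pickle.load(open('pics/w1.pkl','rb'))
C=cam('wrist',s);P=cloud(C,d)
print('worktop z',np.nanmedian(P[90:120,200:300,2]),'caddy',np.nanmedian(P[145:155,220:420,2]),np.nanmedian(P[205:215,260:290,2]))
# wells floors by depth
w=(P[...,2]>.006)&(P[...,2]<.027); w[:,:195]=0;w[:,455:]=0;w[:150]=0;w[205:]=0
n,l,stt,ce=cv2.connectedComponentsWithStats(w.astype(np.uint8))
for i in range(1,n):
    if stt[i,4]>100: print('floor',stt[i],P[l==i].mean(0).round(4), plane(C,*ce[i],.016).round(4))
m=(np.abs(P[...,2]-.038)<.006);m[:,:150]=0;m[:,490:]=0
mm=cv2.morphologyEx(m.astype(np.uint8),cv2.MORPH_OPEN,np.ones((3,3)))
cv2.imwrite('pics/m1.png',mm*255)
cs,_=cv2.findContours(mm,cv2.RETR_CCOMP,cv2.CHAIN_APPROX_NONE)
for c in cs:
    if cv2.contourArea(c)>600:
        W=plane(C,c[:,0,0],c[:,0,1],.038)[:,:2]*1000
        print(len(c),'circ',cv2.minEnclosingCircle(W.astype(np.float32)),'rect',cv2.minAreaRect(W.astype(np.float32)))
# edges: front edge v along columns; left/right edge along rows
g=cv2.cvtColor(p,cv2.COLOR_RGB2GRAY).astype(float)
vis=cv2.resize(p[120:300,160:490],None,fx=2.4,fy=2.4,interpolation=cv2.INTER_CUBIC);cv2.imwrite('pics/w1c.png',vis[:,:,::-1])
```

```text
worktop z -8.596797140422718e-05 caddy 0.03793132718018466 0.03797723083124277
floor [ 300  153   45   44 1485] [0.4265 0.0178 0.0165] [0.4266 0.0178 0.016 ]
floor [ 386  153   43   43 1445] [0.4144 0.1126 0.0168] [0.4144 0.1129 0.016 ]
floor [ 216  154   43   43 1427] [ 0.4388 -0.0769  0.0167] [ 0.4389 -0.0771  0.016 ]
1080 circ ((449.8401184082031, 21.273962020874023), 157.12730407714844) rect ((466.934814453125, 23.241043090820312), (166.9612274169922, 289.2010192871094), 7.311749458312988)
133 circ ((412.6282653808594, 109.10469055175781), 25.829071044921875) rect ((412.02056884765625, 108.07920837402344), (48.5131950378418, 48.81148147583008), 6.89194917678833)
132 circ ((422.2732849121094, 18.003005981445312), 26.014856338500977) rect ((423.4978942871094, 17.74570655822754), (48.492919921875, 48.61916732788086), 51.50823974609375)
133 circ ((433.5071716308594, -71.76459503173828), 26.200254440307617) rect ((435.2308349609375, -72.72943115234375), (48.397491455078125, 48.04826354980469), 49.99431228637695)
```

View pics/w1c.png

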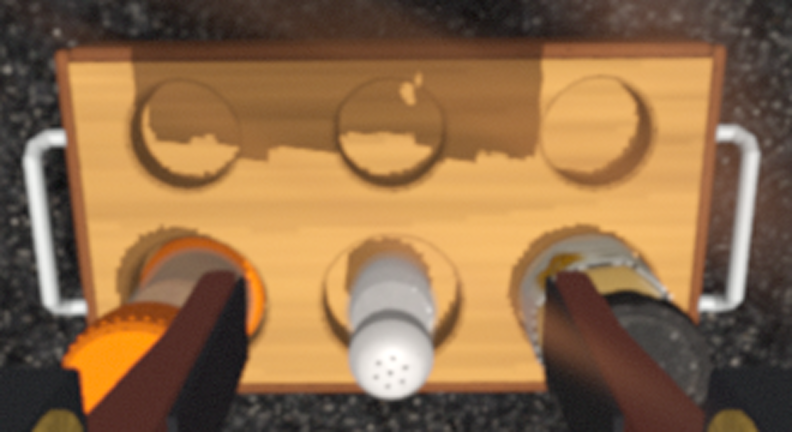

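View pics/m1.png

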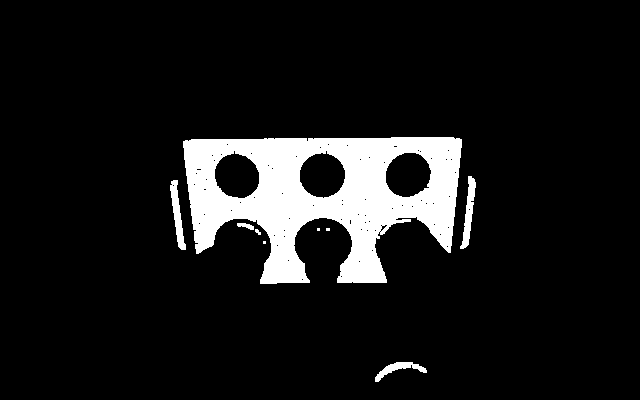

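Run:
```python
from h import *
import pickle
z=np.load('pics/w1.npz');p=z['p'];d=z['d'];s=pickle.load(open('pics/w1.pkl','rb'))
C=cam('wrist',s);P=cloud(C,d)
k=(P[...,2]>.045)&(P[...,2]<.11);k[:,:303]=0;k[:,345:]=0;k[:215]=0;k[290:]=0
Q=P[k]
for a in np.arange(.04,.11,.01):
    q=Q[(Q[:,2]>a)&(Q[:,2]<a+.01)]
    if len(q)>5: print(a.round(2),len(q),q.min(0).round(4),q.max(0).round(4),'ymid',((q[:,1].min()+q[:,1].max())/2).round(4))
# dome centre from holes px
print(plane(C,322,272,.105))
to(.5005,.0275,.084)
```

```text
0.04 85 [0.4817 0.0062 0.0451] [0.5067 0.0496 0.05  ] ymid 0.0279
0.05 211 [0.4816 0.0072 0.05  ] [0.5074 0.0478 0.06  ] ymid 0.0275
0.06 199 [0.4839 0.0089 0.0601] [0.5057 0.0469 0.0699] ymid 0.0279
0.07 203 [0.4851 0.01   0.07  ] [0.5066 0.045  0.08  ] ymid 0.0275
0.08 105 [0.4864 0.0114 0.0801] [0.4997 0.0437 0.09  ] ymid 0.0275
0.09 332 [0.4862 0.0109 0.0902] [0.5175 0.0445 0.1   ] ymid 0.0277
0.1 617 [0.4879 0.0142 0.1001] [0.5172 0.0414 0.1071] ymid 0.0278
[0.50087853 0.02751161 0.105     ]
t 2.00 grasp [0.4271 0.0233 0.2382] head 186.97 tilt 0.0000 | need tool d(mm) [-73.8  -4.3 154. ] yaw -0.43 | F [-0.4  0.2 -0.1] w 0.750
```

Emit:
apply_moves:
  deltas:
    - {"tx": -0.038, "ty": -0.002, "tz": 0, "yaw": -0.4}
    - {"tx": -0.037, "ty": -0.002, "tz": 0, "yaw": 0}
    - {"tx": 0, "ty": 0, "tz": 0.03, "yaw": 0}
    - {"tx": 0, "ty": 0, "tz": 0.03, "yaw": 0}
    - {"tx": 0, "ty": 0, "tz": 0.01, "yaw": 0}
    - {"tx": 0, "ty": 0, "tz": 0, "yaw": 0}

```text
t: 2.6
ee_pos: [0.5033, 0.0362, 0.3286]
tcp_rot: [-0.068, 0.998, 0.001, -0.002]
contact_force: [-0.1, 0.6, -0.4]
grip_width: 0.752
```

Run:
```python
from h import *
to(.502,.0276,.084)
p,d=optics.grab_frame('wrist');cv2.imwrite('pics/w2.png',p[:,:,::-1])
```

```text
t 2.60 grasp [0.5027 0.0363 0.1656] head 187.78 tilt 0.0000 | need tool d(mm) [ 1.6 -8.7 81.6] yaw 0.38 | F [-0.1  0.6 -0.4] w 0.752
```

View pics/w2.png

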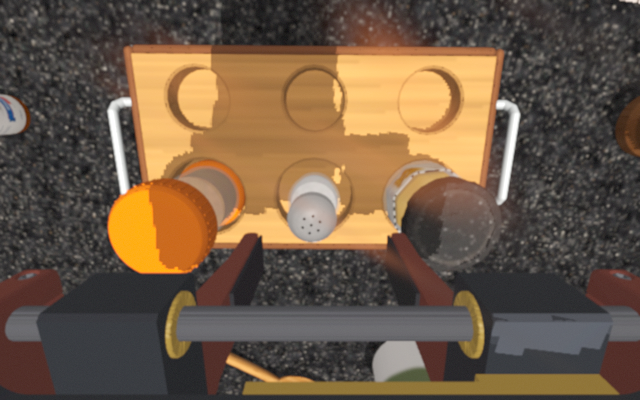

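Emit:
apply_moves:
  deltas:
    - {"tx": 0.0015, "ty": -0.0087, "tz": 0.01, "yaw": 0.4}
    - {"tx": 0, "ty": 0, "tz": 0.025, "yaw": 0}
    - {"tx": 0, "ty": 0, "tz": 0.02, "yaw": 0}
    - {"tx": 0, "ty": 0, "tz": 0, "yaw": 0}

```text
t: 3.05
ee_pos: [0.504, 0.0265, 0.2767]
tcp_rot: [-0.064, 0.998, 0.002, 0.003]
contact_force: [0.1, 0.1, -0.7]
grip_width: 0.751
```

Run:
```python
from h import *
to(.502,.0276,.084)
```

```text
t 3.05 grasp [0.5048 0.0271 0.1137] head 187.37 tilt 0.0000 | need tool d(mm) [ 2.9  0.8 29.7] yaw -0.03 | F [ 0.1  0.1 -0.7] w 0.751
```

Emit:
apply_moves:
  deltas:
    - {"tx": 0.0025, "ty": 0.0005, "tz": 0.015, "yaw": 0}
    - {"tx": 0, "ty": 0, "tz": 0.014, "yaw": 0}
    - {"tx": 0, "ty": 0, "tz": 0, "yaw": 0}

```text
t: 3.35
ee_pos: [0.5027, 0.0256, 0.2505]
tcp_rot: [-0.063, 0.998, 0.002, 0.005]
contact_force: [-0.0, -0.6, 0.4]
grip_width: 0.751
```

Run:
```python
from h import *
to(.502,.0276,.084)
```

```text
t 3.35 grasp [0.5043 0.0263 0.0875] head 187.25 tilt 0.0001 | need tool d(mm) [2.2 1.5 3.5] yaw -0.15 | F [-0.  -0.6  0.4] w 0.751
```

Emit:
apply_moves:
  deltas:
    - {"tx": 0.003, "ty": 0.0015, "tz": 0.004, "yaw": 0}
    - {"tx": 0, "ty": 0, "tz": 0, "yaw": 0}

```text
t: 3.55
ee_pos: [0.5, 0.0264, 0.2484]
tcp_rot: [-0.063, 0.998, 0.002, 0.006]
contact_force: [-0.0, -0.3, 0.5]
grip_width: 0.749
```

Emit:
apply_moves:
  deltas:
    - {"tx": 0, "ty": 0, "tz": 0, "yaw": 0}
    - {"tx": 0, "ty": 0, "tz": 0, "yaw": 0}
    - {"tx": 0, "ty": 0, "tz": 0, "yaw": 0}
    - {"tx": 0, "ty": 0, "tz": 0, "yaw": 0}
    - {"tx": 0, "ty": 0, "tz": 0, "yaw": 0}
    - {"tx": 0, "ty": 0, "tz": 0, "yaw": 0}
  claw: -1
  force: 15

```text
t: 4.15
ee_pos: [0.5007, 0.0265, 0.2506]
tcp_rot: [-0.063, 0.998, 0.002, 0.008]
contact_force: [0.7, 0.9, -0.0]
grip_width: 0.388
```

Run:
```python
from h import *
to(.502,.0276,.084)
```

```text
t 4.15 grasp [0.5032 0.0274 0.0876] head 187.22 tilt 0.0001 | need tool d(mm) [1.3 0.3 3.6] yaw -0.18 | F [ 0.7  0.9 -0. ] w 0.388
```

Emit:
apply_moves:
  deltas:
    - {"tx": 0, "ty": 0, "tz": -0.02, "yaw": 0}
    - {"tx": 0, "ty": 0, "tz": -0.025, "yaw": 0}
    - {"tx": 0, "ty": 0, "tz": -0.01, "yaw": 0}
    - {"tx": 0, "ty": 0, "tz": 0, "yaw": 0}

```text
t: 4.55
ee_pos: [0.4992, 0.0262, 0.3058]
tcp_rot: [-0.063, 0.998, 0.002, 0.006]
contact_force: [-0.4, 0.9, -1.8]
grip_width: 0.386
```

Run:
```python
from h import *
to(.4232,.018,.142)
s=bot.sense();p,d=optics.grab_frame('wrist');cv2.imwrite('pics/w3.png',p[:,:,::-1])
C=cam('wrist',s);P=cloud(C,d)
print(P[180:235:6,316].round(3))
```

```text
t 4.55 grasp [0.5012 0.027  0.1428] head 187.22 tilt 0.0001 | need tool d(mm) [78.5  0.9 -0.2] yaw -0.18 | F [-0.4  0.9 -1.8] w 0.386
[[0.488 0.019 0.016]
 [0.493 0.02  0.017]
 [0.499 0.02  0.016]
 [0.481 0.02  0.094]
 [0.482 0.02  0.106]
 [0.483 0.02  0.113]
 [0.484 0.02  0.12 ]
 [0.485 0.021 0.126]
 [0.486 0.021 0.133]
 [0.486 0.021 0.141]]
```

View pics/w3.png

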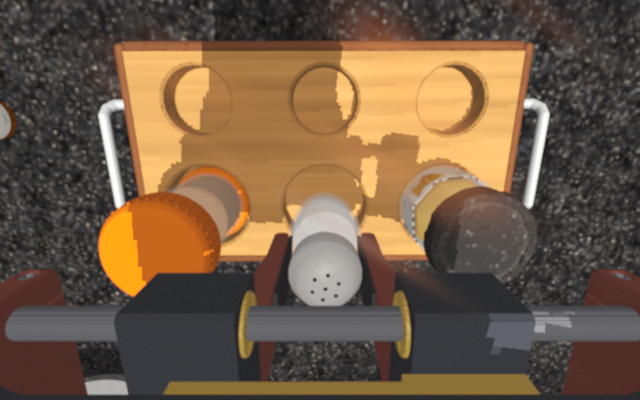

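Emit:
apply_moves:
  deltas:
    - {"tx": 0.03, "ty": 0, "tz": 0, "yaw": 0}
    - {"tx": 0.03, "ty": 0, "tz": 0, "yaw": 0}
    - {"tx": 0.018, "ty": 0, "tz": 0, "yaw": 0}
    - {"tx": 0, "ty": 0, "tz": 0, "yaw": 0}

```text
t: 5.0
ee_pos: [0.4181, 0.0163, 0.3001]
tcp_rot: [-0.063, 0.998, 0.001, 0.004]
contact_force: [0.9, 0.2, -2.0]
grip_width: 0.388
```

```bash
cat >> h.py <<'E'
def shot(fn,mask=None):
    s=bot.sense();p,d=optics.grab_frame('wrist');cv2.imwrite(fn,p[:,:,::-1]);C=cam('wrist',s);return p,d,C,cloud(C,d)
def slices(P,box,zs):
    x0,x1,y0,y1=box;k=(P[...,0]>x0)&(P[...,0]<x1)&(P[...,1]>y0)&(P[...,1]<y1);Q=P[k]
    for a,b in zip(zs[:-1],zs[1:]):
        q=Q[(Q[:,2]>a)&(Q[:,2]<b)]
        if len(q)>5: print('z%.3f'%a,len(q),q.min(0)[:2].round(4),q.max(0)[:2].round(4),'mid',((q.min(0)+q.max(0))/2)[:2].round(4))
E
python3 - <<'E'
from h import *
to(.4222,.018,.0885)
p,d,C,P=shot('pics/w4.png')
slices(P,(.38,.47,-.03,.07),np.arange(.05,.2,.01))
E
```

```text
t 5.00 grasp [0.4193 0.0169 0.1371] head 187.28 tilt 0.0000 | need tool d(mm) [-2.7  0.6 48.6] yaw -0.12 | F [ 0.9  0.2 -2. ] w 0.388
z0.060 7 [0.3999 0.0056] [0.404  0.0247] mid [0.402  0.0151]
z0.070 96 [ 0.3991 -0.0005] [0.4095 0.0309] mid [0.4043 0.0152]
z0.080 130 [ 0.3979 -0.0014] [0.4102 0.0322] mid [0.4041 0.0154]
z0.090 337 [ 0.3975 -0.0043] [0.4189 0.0375] mid [0.4082 0.0166]
z0.100 608 [ 0.398  -0.0038] [0.4201 0.0371] mid [0.4091 0.0167]
z0.110 653 [ 0.3994 -0.0094] [0.416 0.041] mid [0.4077 0.0158]
z0.120 1001 [ 0.4013 -0.0101] [0.4214 0.0417] mid [0.4113 0.0158]
z0.130 792 [ 0.402  -0.0101] [0.4315 0.0414] mid [0.4167 0.0156]
z0.140 2017 [ 0.4021 -0.0109] [0.4318 0.042 ] mid [0.417  0.0156]
z0.150 3402 [ 0.4047 -0.0121] [0.4319 0.0431] mid [0.4183 0.0155]
z0.160 899 [ 0.4043 -0.0123] [0.4262 0.0433] mid [0.4152 0.0155]
z0.170 864 [ 0.4048 -0.0103] [0.4327 0.0412] mid [0.4188 0.0155]
z0.180 507 [ 0.4047 -0.008 ] [0.4331 0.0385] mid [0.4189 0.0153]
z0.190 555 [ 0.409  -0.0029] [0.4339 0.0368] mid [0.4215 0.0169]
```

View pics/w4.png

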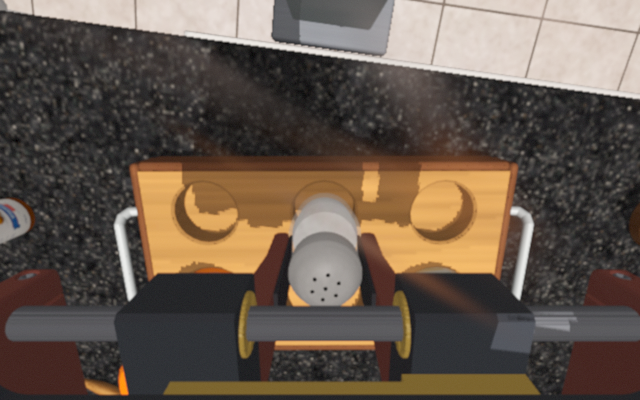

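Emit:
apply_moves:
  deltas:
    - {"tx": -0.0038, "ty": 0.001, "tz": 0.005, "yaw": 0}
    - {"tx": 0, "ty": 0, "tz": 0.01, "yaw": 0}
    - {"tx": 0, "ty": 0, "tz": 0, "yaw": 0}

```text
t: 5.35
ee_pos: [0.4257, 0.0189, 0.2836]
tcp_rot: [-0.064, 0.998, 0.001, 0.005]
contact_force: [-0.4, -0.0, -1.3]
grip_width: 0.392
```

Run:
```python
from h import *
to(.4232,.018,.0885)
p,d,C,P=shot('pics/w5.png')
slices(P,(.38,.47,-.03,.07),np.arange(.05,.1,.01))
```

```text
t 5.35 grasp [0.4274 0.0194 0.1206] head 187.33 tilt 0.0001 | need tool d(mm) [ 4.6 -0.9 32. ] yaw -0.07 | F [-0.4 -0.  -1.3] w 0.392
z0.050 72 [0.4076 0.0028] [0.4173 0.0335] mid [0.4125 0.0181]
z0.060 118 [0.4066 0.0012] [0.418  0.0364] mid [0.4123 0.0188]
z0.070 208 [ 0.4057 -0.0016] [0.4235 0.0402] mid [0.4146 0.0193]
z0.080 571 [ 0.4058 -0.0018] [0.4282 0.0398] mid [0.417 0.019]
```

View pics/w5.png

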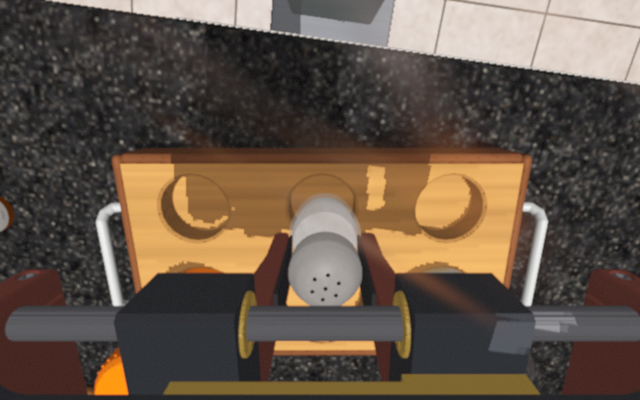

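Emit:
apply_moves:
  deltas:
    - {"tx": 0.003, "ty": -0.0008, "tz": 0, "yaw": 0}
    - {"tx": 0, "ty": 0, "tz": 0, "yaw": 0}
    - {"tx": 0, "ty": 0, "tz": 0, "yaw": 0}

```text
t: 5.7
ee_pos: [0.4235, 0.0175, 0.2835]
tcp_rot: [-0.064, 0.998, 0.001, 0.005]
contact_force: [0.5, 0.1, -1.7]
grip_width: 0.389
```

Run:
```python
from h import *
to(.4232,.018,.0885)
```

```text
t 5.70 grasp [0.4251 0.0179 0.1205] head 187.31 tilt 0.0001 | need tool d(mm) [ 2.2  0.3 32. ] yaw -0.09 | F [ 0.5  0.1 -1.7] w 0.389
```

Emit:
apply_moves:
  deltas:
    - {"tx": 0.0018, "ty": 0, "tz": 0.003, "yaw": 0}
    - {"tx": 0, "ty": 0, "tz": 0.006, "yaw": 0}
    - {"tx": 0, "ty": 0, "tz": 0.006, "yaw": 0}
    - {"tx": 0, "ty": 0, "tz": 0, "yaw": 0}

```text
t: 6.1
ee_pos: [0.4217, 0.0174, 0.2677]
tcp_rot: [-0.064, 0.998, 0.001, 0.006]
contact_force: [-0.1, 0.6, -1.4]
grip_width: 0.389
```

Run:
```python
from h import *
to(.4232,.018,.0885)
p,d,C,P=shot('pics/w6.png')
slices(P,(.38,.47,-.03,.07),np.arange(.05,.1,.01))
```

```text
t 6.10 grasp [0.4235 0.0179 0.1047] head 187.32 tilt 0.0001 | need tool d(mm) [ 0.5  0.1 16.2] yaw -0.08 | F [-0.1  0.6 -1.4] w 0.389
z0.050 143 [ 0.4021 -0.0015] [0.4148 0.0349] mid [0.4085 0.0167]
z0.060 423 [ 0.4018 -0.0033] [0.4235 0.0386] mid [0.4126 0.0177]
z0.070 615 [ 0.4021 -0.0026] [0.424  0.0379] mid [0.4131 0.0177]
z0.080 737 [ 0.4042 -0.0087] [0.4221 0.0421] mid [0.4132 0.0167]
```

View pics/w6.png

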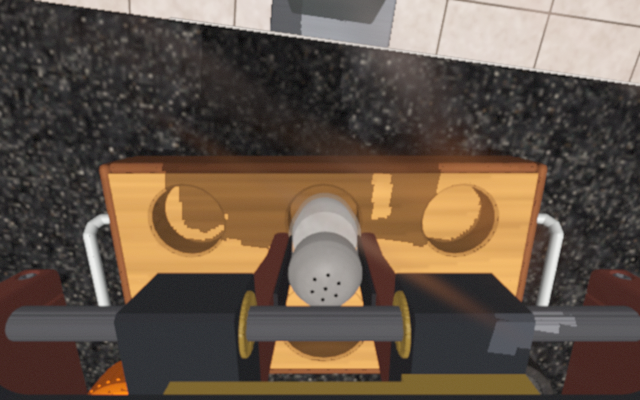

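Salt (at about (325, 240)) is entering the front-middle well, force free; continuing down.

Emit:
apply_moves:
  deltas:
    - {"tx": 0, "ty": 0, "tz": 0.006, "yaw": 0}
    - {"tx": 0, "ty": 0, "tz": 0.006, "yaw": 0}
    - {"tx": 0, "ty": 0, "tz": 0.003, "yaw": 0}
    - {"tx": 0, "ty": 0, "tz": 0.001, "yaw": 0}
    - {"tx": 0, "ty": 0, "tz": 0, "yaw": 0}

```text
t: 6.65
ee_pos: [0.4223, 0.0174, 0.2506]
tcp_rot: [-0.064, 0.998, 0.001, 0.006]
contact_force: [-0.2, -0.6, 3.3]
grip_width: 0.391
```

Run:
```python
from h import *
to(.4232,.018,.0885)
```

```text
t 6.65 grasp [0.4241 0.0179 0.0876] head 187.31 tilt 0.0001 | need tool d(mm) [ 0.9  0.2 -0.9] yaw -0.09 | F [-0.2 -0.6  3.3] w 0.391
```

Emit:
apply_moves:
  deltas:
    - {"tx": 0, "ty": 0, "tz": 0, "yaw": 0}
    - {"tx": 0, "ty": 0, "tz": 0, "yaw": 0}
    - {"tx": 0, "ty": 0, "tz": 0, "yaw": 0}
    - {"tx": 0, "ty": 0, "tz": -0.02, "yaw": 0}
    - {"tx": 0, "ty": 0, "tz": -0.04, "yaw": 0}
    - {"tx": 0, "ty": 0, "tz": -0.04, "yaw": 0}
    - {"tx": 0, "ty": 0, "tz": -0.04, "yaw": 0}
    - {"tx": 0, "ty": 0, "tz": 0, "yaw": 0}
  claw: 0.6

```text
t: 7.45
ee_pos: [0.4205, 0.0168, 0.3956]
tcp_rot: [-0.063, 0.998, 0.001, 0.005]
contact_force: [0.2, 0.1, 0.5]
grip_width: 0.803
```

Run:
```python
from h import *
to(.400,.318,.25)
p,d,C,P=shot('pics/w7.png')
slices(P,(.38,.47,-.03,.07),np.arange(.03,.12,.01))
```

```text
t 7.45 grasp [0.4221 0.017  0.2326] head 187.27 tilt 0.0001 | need tool d(mm) [-16.4 301.3 -17.1] yaw -0.13 | F [0.2 0.1 0.5] w 0.803
z0.030 5652 [ 0.3801 -0.03  ] [0.47 0.07] mid [0.425 0.02 ]
z0.040 81 [ 0.3931 -0.0277] [0.4621 0.0564] mid [0.4276 0.0143]
z0.050 175 [ 0.403  -0.0024] [0.4322 0.0394] mid [0.4176 0.0185]
z0.060 173 [ 0.4049 -0.0009] [0.4301 0.0379] mid [0.4175 0.0185]
z0.070 143 [0.4064 0.0008] [0.4247 0.0362] mid [0.4155 0.0185]
z0.080 49 [0.4072 0.0022] [0.419  0.0322] mid [0.4131 0.0172]
z0.090 370 [0.4071 0.0013] [0.4407 0.0351] mid [0.4239 0.0182]
z0.100 777 [0.4098 0.0043] [0.4379 0.0323] mid [0.4239 0.0183]
```

View pics/w7.png

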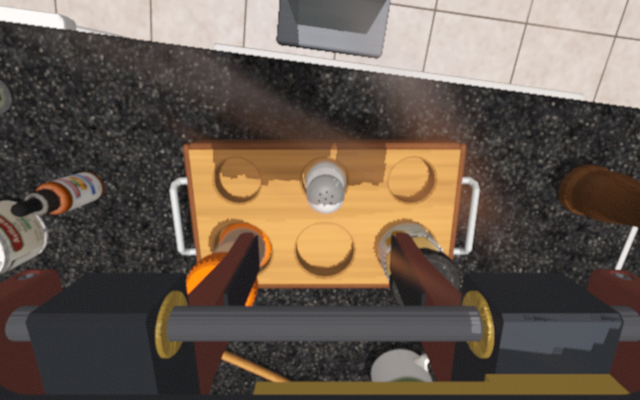

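Emit:
apply_moves:
  deltas:
    - {"tx": -0.002, "ty": 0.04, "tz": -0.005, "yaw": 0}
    - {"tx": -0.002, "ty": 0.045, "tz": -0.005, "yaw": 0}
    - {"tx": -0.002, "ty": 0.045, "tz": 0, "yaw": 0}
    - {"tx": -0.002, "ty": 0.045, "tz": 0, "yaw": 0}
    - {"tx": -0.002, "ty": 0.045, "tz": 0, "yaw": 0}
    - {"tx": -0.002, "ty": 0.035, "tz": 0, "yaw": 0}
    - {"tx": 0, "ty": 0.02, "tz": 0, "yaw": 0}
    - {"tx": 0, "ty": 0, "tz": 0, "yaw": 0}
    - {"tx": 0, "ty": 0, "tz": 0, "yaw": 0}

```text
t: 8.4
ee_pos: [0.3936, 0.2997, 0.3931]
tcp_rot: [-0.062, 0.998, -0.002, -0.002]
contact_force: [0.4, 1.0, -0.2]
grip_width: 0.802
```

Run:
```python
from h import *
to(.400,.318,.141)
p,d,C,P=shot('pics/w8.png')
slices(P,(.34,.46,.26,.38),np.arange(.01,.18,.01))
```

```text
t 8.40 grasp [0.3931 0.299  0.2301] head 187.11 tilt 0.0000 | need tool d(mm) [-9.5 18.4 89. ] yaw -0.29 | F [ 0.4  1.  -0.2] w 0.802
z0.010 261 [0.3746 0.292 ] [0.4135 0.3478] mid [0.3941 0.3199]
z0.030 83 [0.3765 0.2937] [0.4025 0.344 ] mid [0.3895 0.3188]
z0.040 226 [0.3767 0.2941] [0.4166 0.3453] mid [0.3967 0.3197]
z0.050 256 [0.3784 0.296 ] [0.4144 0.3448] mid [0.3964 0.3204]
z0.060 232 [0.381  0.2984] [0.4106 0.3409] mid [0.3958 0.3196]
z0.070 152 [0.3832 0.3006] [0.4047 0.3362] mid [0.394  0.3184]
z0.080 63 [0.3846 0.3033] [0.3965 0.3297] mid [0.3906 0.3165]
z0.090 18 [0.384  0.3061] [0.391  0.3249] mid [0.3875 0.3155]
z0.110 88 [0.3793 0.2968] [0.4001 0.3386] mid [0.3897 0.3177]
z0.120 158 [0.3792 0.2969] [0.4007 0.3378] mid [0.39   0.3174]
z0.130 112 [0.3787 0.2958] [0.4022 0.3366] mid [0.3904 0.3162]
z0.140 929 [0.3785 0.2958] [0.4258 0.3451] mid [0.4021 0.3204]
z0.150 2047 [0.3824 0.2995] [0.4237 0.3408] mid [0.403  0.3202]
z0.160 191 [0.3974 0.3122] [0.409  0.3283] mid [0.4032 0.3202]
```

View pics/w8.png

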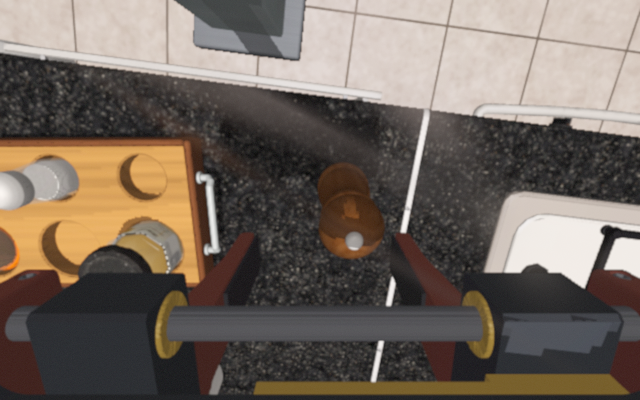

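Emit:
apply_moves:
  deltas:
    - {"tx": -0.006, "ty": 0.01, "tz": 0, "yaw": 0}
    - {"tx": -0.006, "ty": 0.009, "tz": 0, "yaw": 0}
    - {"tx": 0, "ty": 0, "tz": 0.02, "yaw": 0}
    - {"tx": 0, "ty": 0, "tz": 0, "yaw": 0}

```text
t: 8.85
ee_pos: [0.4059, 0.3185, 0.3728]
tcp_rot: [-0.059, 0.998, -0.002, -0.001]
contact_force: [-0.3, 0.4, 0.8]
grip_width: 0.799
```

Run:
```python
from h import *
to(.403,.3203,.141)
```

```text
t 8.85 grasp [0.4055 0.3179 0.2098] head 186.74 tilt 0.0000 | need tool d(mm) [ 2.1  3.  68.8] yaw -0.66 | F [-0.3  0.4  0.8] w 0.799
```

Emit:
apply_moves:
  deltas:
    - {"tx": 0.002, "ty": 0.003, "tz": 0.01, "yaw": -0.6}
    - {"tx": 0, "ty": 0, "tz": 0.02, "yaw": 0}
    - {"tx": 0, "ty": 0, "tz": 0.02, "yaw": 0}
    - {"tx": 0, "ty": 0, "tz": 0.013, "yaw": 0}
    - {"tx": 0, "ty": 0, "tz": 0, "yaw": 0}

```text
t: 9.35
ee_pos: [0.4048, 0.3222, 0.3092]
tcp_rot: [-0.064, 0.998, -0.0, 0.0]
contact_force: [0.1, -0.3, -0.4]
grip_width: 0.799
```

Run:
```python
from h import *
to(.403,.3203,.141)
```

```text
t 9.35 grasp [0.405  0.322  0.1462] head 187.37 tilt 0.0000 | need tool d(mm) [ 2.2 -1.4  5.2] yaw -0.03 | F [ 0.1 -0.3 -0.4] w 0.799
```

Emit:
apply_moves:
  deltas:
    - {"tx": 0.002, "ty": -0.0014, "tz": 0.005, "yaw": 0}
    - {"tx": 0, "ty": 0, "tz": 0, "yaw": 0}

```text
t: 9.55
ee_pos: [0.4032, 0.3207, 0.3047]
tcp_rot: [-0.064, 0.998, -0.0, 0.001]
contact_force: [0.3, 0.2, 0.4]
grip_width: 0.801
```

Emit:
apply_moves:
  deltas:
    - {"tx": 0, "ty": 0, "tz": 0, "yaw": 0}
    - {"tx": 0, "ty": 0, "tz": 0, "yaw": 0}
    - {"tx": 0, "ty": 0, "tz": 0, "yaw": 0}
    - {"tx": 0, "ty": 0, "tz": 0, "yaw": 0}
    - {"tx": 0, "ty": 0, "tz": 0, "yaw": 0}
    - {"tx": 0, "ty": 0, "tz": 0, "yaw": 0}
  claw: -1
  force: 25

```text
t: 10.15
ee_pos: [0.4034, 0.3209, 0.3065]
tcp_rot: [-0.064, 0.998, 0.001, 0.002]
contact_force: [-0.5, -0.2, -1.3]
grip_width: 0.54
```

Run:
```python
from h import *
to(.403,.3203,.141)
```

```text
t 10.15 grasp [0.404  0.3211 0.1435] head 187.38 tilt 0.0000 | need tool d(mm) [ 1.1 -0.7  2.5] yaw -0.02 | F [-0.5 -0.2 -1.3] w 0.540
```

Emit:
apply_moves:
  deltas:
    - {"tx": 0, "ty": 0, "tz": -0.02, "yaw": 0}
    - {"tx": 0, "ty": 0, "tz": -0.03, "yaw": 0}
    - {"tx": 0, "ty": 0, "tz": -0.035, "yaw": 0}
    - {"tx": 0, "ty": 0, "tz": -0.03, "yaw": 0}
    - {"tx": 0, "ty": 0, "tz": -0.015, "yaw": 0}
    - {"tx": 0, "ty": 0, "tz": 0, "yaw": 0}

```text
t: 10.75
ee_pos: [0.4023, 0.3202, 0.4392]
tcp_rot: [-0.064, 0.998, -0.001, -0.0]
contact_force: [1.0, 0.2, -1.9]
grip_width: 0.541
```

Run:
```python
from h import *
to(.42,.018,.2685)
p,d,C,P=shot('pics/w9.png')
s=st();g=s[3];print(g)
slices(P,(.34,.46,.26,.38),np.arange(.1,.32,.02))
```

```text
t 10.75 grasp [0.4022 0.3198 0.2762] head 187.38 tilt 0.0000 | need tool d(mm) [  21.1 -301.6    8.4] yaw -0.02 | F [ 1.   0.2 -1.9] w 0.541
[0.40187259 0.31949432 0.27510139]
z0.120 35 [0.3723 0.2929] [0.3883 0.3406] mid [0.3803 0.3167]
z0.140 462 [0.3723 0.2902] [0.402  0.3473] mid [0.3871 0.3188]
z0.160 408 [0.3741 0.2923] [0.4107 0.3456] mid [0.3924 0.3189]
z0.180 938 [0.3758 0.2938] [0.4088 0.3443] mid [0.3923 0.3191]
z0.200 568 [0.3804 0.2987] [0.4    0.3389] mid [0.3902 0.3188]
z0.220 101 [0.3792 0.3046] [0.3896 0.3299] mid [0.3844 0.3172]
z0.240 709 [0.3772 0.2867] [0.398  0.3506] mid [0.3876 0.3187]
z0.260 2414 [0.3762 0.286 ] [0.4163 0.3509] mid [0.3962 0.3184]
z0.280 7223 [0.3783 0.284 ] [0.4201 0.353 ] mid [0.3992 0.3185]
```

View pics/w9.png

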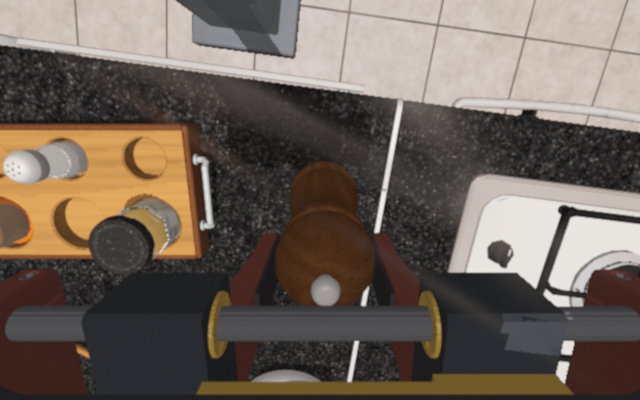

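Emit:
apply_moves:
  deltas:
    - {"tx": 0.004, "ty": -0.03, "tz": 0, "yaw": 0}
    - {"tx": 0.004, "ty": -0.04, "tz": 0, "yaw": 0}
    - {"tx": 0.004, "ty": -0.04, "tz": 0, "yaw": 0}
    - {"tx": 0.004, "ty": -0.04, "tz": 0, "yaw": 0}
    - {"tx": 0.004, "ty": -0.04, "tz": 0, "yaw": 0}
    - {"tx": 0, "ty": -0.04, "tz": 0, "yaw": 0}
    - {"tx": 0, "ty": -0.03, "tz": 0, "yaw": 0}
    - {"tx": 0, "ty": -0.015, "tz": 0, "yaw": 0}
    - {"tx": 0, "ty": 0, "tz": 0, "yaw": 0}
    - {"tx": 0, "ty": 0, "tz": 0, "yaw": 0}

```text
t: 11.8
ee_pos: [0.4139, 0.035, 0.4254]
tcp_rot: [-0.066, 0.998, -0.005, -0.01]
contact_force: [0.3, 0.7, -1.7]
grip_width: 0.54
```

Run:
```python
from h import *
to(.5025,.0282,.27)
```

```text
t 11.80 grasp [0.4108 0.0331 0.2625] head 187.51 tilt 0.0002 | need tool d(mm) [-90.1 -17.   -9.2] yaw 0.11 | F [ 0.3  0.7 -1.7] w 0.540
```

Emit:
apply_moves:
  deltas:
    - {"tx": -0.005, "ty": -0.007, "tz": -0.01, "yaw": 0}
    - {"tx": -0.025, "ty": -0.005, "tz": -0.002, "yaw": 0}
    - {"tx": -0.025, "ty": -0.003, "tz": 0, "yaw": 0}
    - {"tx": -0.02, "ty": 0, "tz": 0, "yaw": 0}
    - {"tx": -0.008, "ty": 0, "tz": 0, "yaw": 0}
    - {"tx": 0, "ty": 0, "tz": 0, "yaw": 0}
    - {"tx": 0, "ty": 0, "tz": 0, "yaw": 0}

```text
t: 12.5
ee_pos: [0.502, 0.0368, 0.4366]
tcp_rot: [-0.071, 0.997, -0.005, -0.011]
contact_force: [-0.2, 0.2, -1.8]
grip_width: 0.544
```

Run:
```python
from h import *
to(.5025,.0282,.1595)
p,d,C,P=shot('pics/w10.png')
slices(P,(.44,.56,-.03,.09),np.arange(.08,.3,.02))
s=st();Rm=s[1];print('axis tilt xy mrad',(Rm[:2,2]*1000).round(1))
```

```text
t 12.50 grasp [0.4985 0.0348 0.2736] head 188.16 tilt 0.0003 | need tool d(mm) [ -5.6  -6.1 114.1] yaw 0.76 | F [-0.2  0.2 -1.8] w 0.544
z0.080 58 [0.44   0.0131] [0.5044 0.0899] mid [0.4722 0.0515]
z0.100 83 [0.4791 0.0873] [0.5026 0.09  ] mid [0.4908 0.0886]
z0.120 57 [0.4651 0.0067] [0.4812 0.0572] mid [0.4732 0.032 ]
z0.140 451 [0.4653 0.004 ] [0.4945 0.061 ] mid [0.4799 0.0325]
z0.160 503 [0.4676 0.0059] [0.5038 0.0599] mid [0.4857 0.0329]
z0.180 932 [0.47   0.0083] [0.5032 0.0577] mid [0.4866 0.033 ]
z0.200 507 [0.4753 0.0136] [0.4936 0.0518] mid [0.4845 0.0327]
z0.220 88 [0.4743 0.0196] [0.4839 0.0433] mid [0.4791 0.0314]
z0.240 780 [0.4726 0.0009] [0.4946 0.0655] mid [0.4836 0.0332]
z0.260 3125 [0.4725 0.0009] [0.516  0.0659] mid [0.4943 0.0334]
axis tilt xy mrad [-21.3 -11.7]
```

View pics/w10.png

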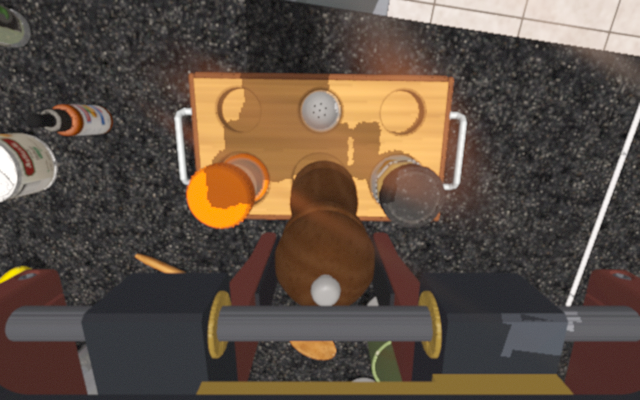

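Emit:
apply_moves:
  deltas:
    - {"tx": -0.006, "ty": -0.005, "tz": 0.01, "yaw": 0.7}
    - {"tx": 0, "ty": 0, "tz": 0.02, "yaw": 0}
    - {"tx": 0, "ty": 0, "tz": 0.02, "yaw": 0}
    - {"tx": 0, "ty": 0, "tz": 0.01, "yaw": 0}
    - {"tx": 0, "ty": 0, "tz": 0, "yaw": 0}
    - {"tx": 0, "ty": 0, "tz": 0, "yaw": 0}

```text
t: 13.15
ee_pos: [0.5059, 0.0303, 0.3742]
tcp_rot: [-0.064, 0.998, -0.005, -0.01]
contact_force: [0.0, -0.7, -1.9]
grip_width: 0.542
```

Run:
```python
from h import *
to(.502,.0284,.1595)
p,d,C,P=shot('pics/w11.png')
slices(P,(.44,.56,-.03,.09),np.arange(.04,.2,.02))
s=st();Rm=s[1];print('axis tilt xy mrad',(Rm[:2,2]*1000).round(1),'foot est',s[3]+Rm[:,2]*.1435)
```

```text
t 13.15 grasp [0.5027 0.0286 0.2113] head 187.29 tilt 0.0003 | need tool d(mm) [-0.4  0.3 51.8] yaw -0.11 | F [ 0.  -0.7 -1.9] w 0.542
z0.040 168 [ 0.4402 -0.0283] [0.5493 0.09  ] mid [0.4947 0.0308]
z0.060 221 [ 0.4401 -0.0013] [0.5002 0.09  ] mid [0.4701 0.0443]
z0.080 536 [ 0.4401 -0.002 ] [0.5031 0.09  ] mid [0.4716 0.044 ]
z0.100 767 [4.724e-01 2.000e-04] [0.508 0.09 ] mid [0.4902 0.0451]
z0.120 920 [0.4753 0.0028] [0.5069 0.0515] mid [0.4911 0.0271]
z0.140 420 [0.4806 0.0086] [0.4964 0.044 ] mid [0.4885 0.0263]
z0.160 64 [0.4781 0.0147] [0.4854 0.0364] mid [0.4818 0.0255]
axis tilt xy mrad [-19.8 -10.4] foot est [0.49988237 0.02711683 0.06795029]
```

View pics/w11.png

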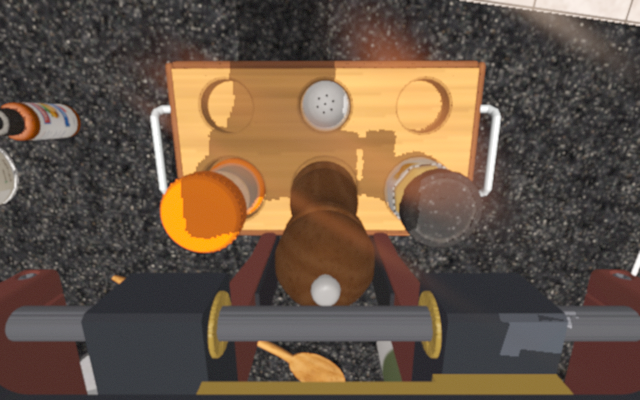

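Emit:
apply_moves:
  deltas:
    - {"tx": -0.003, "ty": 0.0013, "tz": 0.005, "yaw": 0}
    - {"tx": 0, "ty": 0, "tz": 0.008, "yaw": 0}
    - {"tx": 0, "ty": 0, "tz": 0.004, "yaw": 0}
    - {"tx": 0, "ty": 0, "tz": 0, "yaw": 0}

```text
t: 13.6
ee_pos: [0.5093, 0.0321, 0.3576]
tcp_rot: [-0.064, 0.998, -0.004, -0.009]
contact_force: [0.6, 1.4, -2.4]
grip_width: 0.539
```

Run:
```python
from h import *
to(.502,.0284,.1595)
p,d,C,P=shot('pics/w12.png')
s=st();Rm=s[1];print('axis tilt xy mrad',(Rm[:2,2]*1000).round(1),'foot est',s[3]+Rm[:,2]*.1435)
vis=cv2.resize(p[120:260,240:420],None,fx=4,fy=4,interpolation=cv2.INTER_CUBIC);cv2.imwrite('pics/w12c.png',vis[:,:,::-1])
slices(P,(.465,.52,-.005,.063),np.arange(.036,.08,.006))
```

```text
t 13.60 grasp [0.5066 0.0306 0.1947] head 187.31 tilt 0.0002 | need tool d(mm) [ 4.3 -1.3 35.2] yaw -0.09 | F [ 0.6  1.4 -2.4] w 0.539
axis tilt xy mrad [-16.4  -9.3] foot est [0.50429092 0.02923435 0.05138153]
z0.036 1119 [ 0.465 -0.005] [0.5197 0.063 ] mid [0.4924 0.029 ]
z0.054 46 [0.4741 0.0029] [0.49   0.0526] mid [0.4821 0.0277]
z0.060 210 [4.74e-01 1.00e-04] [0.5032 0.057 ] mid [0.4886 0.0286]
z0.066 243 [0.4754 0.0013] [0.501 0.053] mid [0.4882 0.0272]
```

View pics/w12c.png

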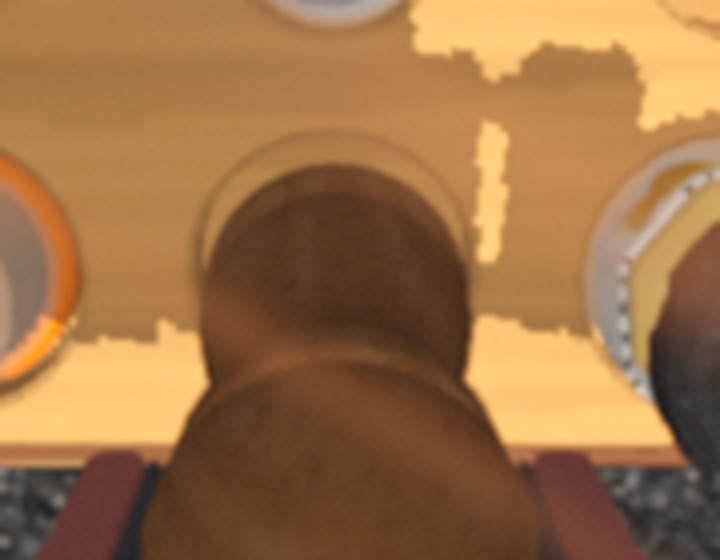

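Run:
```python
from h import *
C=cam('wrist')
a=np.array([.9918,.1279])
f=plane(C,323.2,152.5,.038)[:2]; print('rim front',f,'centre',f+a*.033)
l=plane(C,240+197/4,120+245/4,.038);r=plane(C,240+470/4,120+245/4,.038);print(l,r,np.linalg.norm(l-r))
ft=plane(C,240+336/4,120+163/4,.052)[:2];print('foot front',ft,'centre',ft+a*.029)
```

```text
rim front [0.47011876 0.023918  ] centre [0.50284816 0.0281387 ]
[ 0.50066646 -0.00415666  0.038     ] [0.49252157 0.05899886 0.038     ] 0.06367856710522862
foot front [0.47558578 0.02544779] centre [0.50434798 0.02915689]
```

Emit:
apply_moves:
  deltas:
    - {"tx": 0.001, "ty": -0.0006, "tz": 0.006, "yaw": 0}
    - {"tx": 0, "ty": 0, "tz": 0.008, "yaw": 0}
    - {"tx": 0, "ty": 0, "tz": 0.006, "yaw": 0}
    - {"tx": 0, "ty": 0, "tz": 0, "yaw": 0}

```text
t: 14.05
ee_pos: [0.5079, 0.031, 0.3362]
tcp_rot: [-0.064, 0.998, -0.004, -0.008]
contact_force: [-1.0, 0.4, -2.8]
grip_width: 0.538
```

Run:
```python
from h import *
to(.502,.0284,.1595)
s=st();Rm=s[1];print('axis tilt xy mrad',(Rm[:2,2]*1000).round(1),'foot est',s[3]+Rm[:,2]*.1435)
```

```text
t 14.05 grasp [0.5053 0.0295 0.1733] head 187.31 tilt 0.0002 | need tool d(mm) [ 3.2 -0.6 13.8] yaw -0.09 | F [-1.   0.4 -2.8] w 0.538
axis tilt xy mrad [-16.1  -9.3] foot est [0.50298044 0.02818304 0.02980077]
```

Foot is inside the rim, centred; continuing to the floor.

Emit:
apply_moves:
  deltas:
    - {"tx": 0, "ty": 0, "tz": 0.006, "yaw": 0}
    - {"tx": 0, "ty": 0, "tz": 0.004, "yaw": 0}
    - {"tx": 0, "ty": 0, "tz": 0.003, "yaw": 0}
    - {"tx": 0, "ty": 0, "tz": 0.001, "yaw": 0}
    - {"tx": 0, "ty": 0, "tz": 0, "yaw": 0}

```text
t: 14.55
ee_pos: [0.509, 0.0306, 0.3231]
tcp_rot: [-0.064, 0.998, -0.004, -0.006]
contact_force: [0.0, 0.4, -2.3]
grip_width: 0.541
```

Run:
```python
from h import *
to(.502,.0284,.1595)
s=st();Rm=s[1];print('axis tilt xy mrad',(Rm[:2,2]*1000).round(1),'foot est',s[3]+Rm[:,2]*.1435)
```

```text
t 14.55 grasp [0.5069 0.0292 0.1602] head 187.28 tilt 0.0001 | need tool d(mm) [ 5.  -0.2  0.7] yaw -0.12 | F [ 0.   0.4 -2.3] w 0.541
axis tilt xy mrad [-12.4  -8.5] foot est [0.50517186 0.02798095 0.01667904]
```

Emit:
apply_moves:
  deltas:
    - {"tx": 0.001, "ty": 0, "tz": 0.002, "yaw": 0}
    - {"tx": 0, "ty": 0, "tz": 0, "yaw": 0}

```text
t: 14.75
ee_pos: [0.5089, 0.0302, 0.3228]
tcp_rot: [-0.063, 0.998, -0.004, -0.004]
contact_force: [-0.9, 0.6, -2.4]
grip_width: 0.542
```

Emit:
apply_moves:
  deltas:
    - {"tx": 0, "ty": 0, "tz": 0, "yaw": 0}
    - {"tx": 0, "ty": 0, "tz": 0, "yaw": 0}
    - {"tx": 0, "ty": 0, "tz": 0, "yaw": 0}
    - {"tx": 0, "ty": 0, "tz": -0.02, "yaw": 0}
    - {"tx": 0, "ty": 0, "tz": -0.03, "yaw": 0}
    - {"tx": 0, "ty": 0, "tz": -0.03, "yaw": 0}
    - {"tx": 0, "ty": 0, "tz": 0, "yaw": 0}
  claw: 0.6

```text
t: 15.45
ee_pos: [0.5093, 0.031, 0.4036]
tcp_rot: [-0.063, 0.998, -0.004, -0.006]
contact_force: [-0.2, -0.0, 0.5]
grip_width: 0.801
```

Run:
```python
from h import *
to(.47,-.25,.25)
p,d,C,P=shot('pics/w13.png')
slices(P,(.44,.56,-.03,.09),np.arange(.04,.2,.02))
```

```text
t 15.45 grasp [0.5073 0.0295 0.2407] head 187.27 tilt 0.0001 | need tool d(mm) [  72.5 -272.6   -6.3] yaw -0.13 | F [-0.2 -0.   0.5] w 0.801
z0.040 264 [ 0.44  -0.027] [0.5495 0.0899] mid [0.4948 0.0315]
z0.060 586 [0.4401 0.0012] [0.5093 0.09  ] mid [0.4747 0.0456]
z0.080 319 [0.4401 0.0072] [0.502 0.09 ] mid [0.471  0.0486]
z0.100 124 [0.4788 0.087 ] [0.5041 0.09  ] mid [0.4914 0.0885]
z0.120 164 [0.481  0.0057] [0.4947 0.0481] mid [0.4879 0.0269]
z0.140 381 [0.4802 0.0026] [0.5295 0.0518] mid [0.5048 0.0272]
z0.160 2959 [0.4817 0.0037] [0.5283 0.0508] mid [0.505  0.0272]
```

View pics/w13.png

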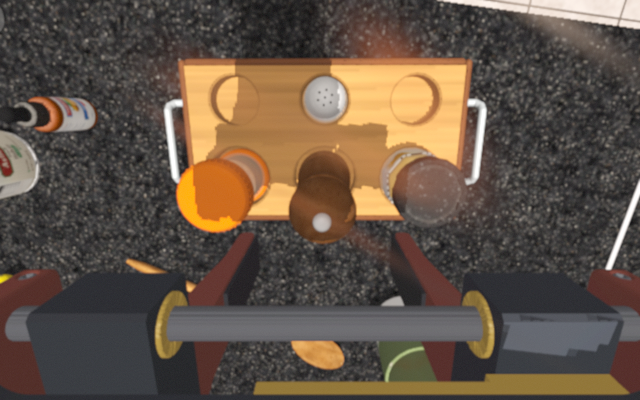

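Emit:
apply_moves:
  deltas:
    - {"tx": 0.01, "ty": -0.03, "tz": -0.003, "yaw": 0}
    - {"tx": 0.012, "ty": -0.045, "tz": -0.003, "yaw": 0}
    - {"tx": 0.012, "ty": -0.045, "tz": 0, "yaw": 0}
    - {"tx": 0.012, "ty": -0.045, "tz": 0, "yaw": 0}
    - {"tx": 0.012, "ty": -0.04, "tz": 0, "yaw": 0}
    - {"tx": 0.01, "ty": -0.03, "tz": 0, "yaw": 0}
    - {"tx": 0, "ty": -0.015, "tz": 0, "yaw": 0}
    - {"tx": 0, "ty": 0, "tz": 0, "yaw": 0}
    - {"tx": 0, "ty": 0, "tz": 0, "yaw": 0}

```text
t: 16.4
ee_pos: [0.4702, -0.2317, 0.4014]
tcp_rot: [-0.066, 0.998, -0.003, -0.013]
contact_force: [0.5, 0.4, 0.3]
grip_width: 0.802
```

Run:
```python
from h import *
to(.4705,-.25,.05)
p,d,C,P=shot('pics/w14.png')
slices(P,(.43,.51,-.29,-.21),np.arange(.01,.11,.01))
s=st();print((s[1][:2,2]*1000).round(1))
```

```text
t 16.40 grasp [ 0.466  -0.2331  0.2385] head 187.59 tilt 0.0004 | need tool d(mm) [ -7.3 -16.4 188.5] yaw 0.19 | F [0.5 0.4 0.3] w 0.802
z0.010 37 [ 0.4555 -0.2663] [ 0.4666 -0.2366] mid [ 0.461  -0.2515]
z0.020 40 [ 0.4556 -0.2677] [ 0.4671 -0.2364] mid [ 0.4614 -0.252 ]
z0.030 43 [ 0.4557 -0.2662] [ 0.4678 -0.2362] mid [ 0.4617 -0.2512]
z0.040 54 [ 0.4556 -0.2674] [ 0.4692 -0.2359] mid [ 0.4624 -0.2516]
z0.050 192 [ 0.4557 -0.2686] [ 0.4877 -0.2361] mid [ 0.4717 -0.2524]
z0.060 198 [ 0.457  -0.2677] [ 0.4831 -0.2374] mid [ 0.4701 -0.2525]
z0.070 254 [ 0.4611 -0.2637] [ 0.4828 -0.2411] mid [ 0.472  -0.2524]
z0.080 24 [ 0.466  -0.2575] [ 0.47   -0.2466] mid [ 0.468  -0.2521]
z0.090 148 [ 0.4659 -0.2589] [ 0.4776 -0.2459] mid [ 0.4718 -0.2524]
[-26.   -8.6]
```

View pics/w14.png

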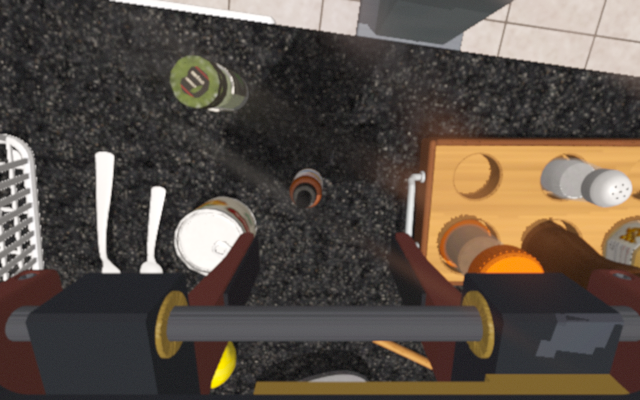

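Emit:
apply_moves:
  deltas:
    - {"tx": -0.004, "ty": -0.01, "tz": 0.015, "yaw": 0}
    - {"tx": -0.004, "ty": -0.008, "tz": 0.03, "yaw": 0}
    - {"tx": 0, "ty": 0, "tz": 0.03, "yaw": 0}
    - {"tx": 0, "ty": 0, "tz": 0.015, "yaw": 0}
    - {"tx": 0, "ty": 0, "tz": 0, "yaw": 0}
    - {"tx": 0, "ty": 0, "tz": 0, "yaw": 0}
  claw: 0.3

```text
t: 17.05
ee_pos: [0.4815, -0.2401, 0.3075]
tcp_rot: [-0.073, 0.997, -0.002, -0.013]
contact_force: [-0.4, -0.7, 0.3]
grip_width: 0.649
```

Run:
```python
from h import *
to(.472,-.252,.05)
p,d,C,P=shot('pics/w15.png')
slices(P,(.43,.51,-.29,-.21),np.arange(.01,.11,.02))
s=st();print((s[1][:2,2]*1000).round(1))
```

```text
t 17.05 grasp [ 0.4774 -0.241   0.1446] head 188.39 tilt 0.0003 | need tool d(mm) [  4.5 -10.   94.8] yaw 0.99 | F [-0.4 -0.7  0.3] w 0.649
z0.010 144 [ 0.4555 -0.2681] [ 0.4662 -0.2368] mid [ 0.4609 -0.2525]
z0.030 189 [ 0.4555 -0.2696] [ 0.4721 -0.236 ] mid [ 0.4638 -0.2528]
z0.050 734 [ 0.4558 -0.2687] [ 0.4853 -0.2361] mid [ 0.4705 -0.2524]
z0.070 580 [ 0.4608 -0.2642] [ 0.4813 -0.2412] mid [ 0.471  -0.2527]
[-25.1  -5. ]
```

View pics/w15.png

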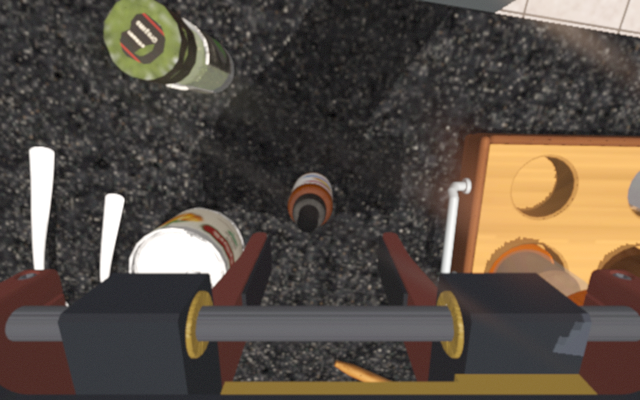

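Emit:
apply_moves:
  deltas:
    - {"tx": 0.004, "ty": -0.01, "tz": 0.005, "yaw": 0.9}
    - {"tx": 0, "ty": 0, "tz": 0.015, "yaw": 0}
    - {"tx": 0, "ty": 0, "tz": 0.01, "yaw": 0}
    - {"tx": 0, "ty": 0, "tz": 0, "yaw": 0}
    - {"tx": 0, "ty": 0, "tz": 0, "yaw": 0}

```text
t: 17.6
ee_pos: [0.4792, -0.2527, 0.2803]
tcp_rot: [-0.065, 0.998, -0.003, -0.009]
contact_force: [-0.2, -0.2, 0.5]
grip_width: 0.648
```

Run:
```python
from h import *
to(.4718,-.2525,.05)
```

```text
t 17.60 grasp [ 0.4762 -0.2538  0.1173] head 187.40 tilt 0.0002 | need tool d(mm) [ 2.9  2.2 67.4] yaw 0.00 | F [-0.2 -0.2  0.5] w 0.648
```

Emit:
apply_moves:
  deltas:
    - {"tx": 0.002, "ty": 0.0015, "tz": 0.01, "yaw": 0}
    - {"tx": 0.001, "ty": 0, "tz": 0.02, "yaw": 0}
    - {"tx": 0, "ty": 0, "tz": 0.02, "yaw": 0}
    - {"tx": 0, "ty": 0, "tz": 0.01, "yaw": 0}
    - {"tx": 0, "ty": 0, "tz": 0, "yaw": 0}
    - {"tx": 0, "ty": 0, "tz": 0, "yaw": 0}

```text
t: 18.2
ee_pos: [0.4752, -0.2525, 0.2193]
tcp_rot: [-0.064, 0.998, -0.004, -0.008]
contact_force: [-0.2, 0.1, 0.4]
grip_width: 0.648
```

Run:
```python
from h import *
to(.4718,-.2525,.05)
```

```text
t 18.20 grasp [ 0.4727 -0.2538  0.0563] head 187.38 tilt 0.0001 | need tool d(mm) [0.7 1.5 6.3] yaw -0.02 | F [-0.2  0.1  0.4] w 0.648
```

Emit:
apply_moves:
  deltas:
    - {"tx": 0.0005, "ty": 0.001, "tz": 0.006, "yaw": 0}
    - {"tx": 0, "ty": 0, "tz": 0, "yaw": 0}

```text
t: 18.4
ee_pos: [0.4748, -0.2517, 0.2141]
tcp_rot: [-0.064, 0.998, -0.004, -0.007]
contact_force: [0.2, -0.5, 0.7]
grip_width: 0.649
```

Emit:
apply_moves:
  deltas:
    - {"tx": 0, "ty": 0, "tz": 0, "yaw": 0}
    - {"tx": 0, "ty": 0, "tz": 0, "yaw": 0}
    - {"tx": 0, "ty": 0, "tz": 0, "yaw": 0}
    - {"tx": 0, "ty": 0, "tz": 0, "yaw": 0}
    - {"tx": 0, "ty": 0, "tz": 0, "yaw": 0}
  claw: -1
  force: 12

```text
t: 18.9
ee_pos: [0.4753, -0.2518, 0.2152]
tcp_rot: [-0.065, 0.998, -0.004, -0.006]
contact_force: [-0.2, -0.4, -1.8]
grip_width: 0.369
```

Run:
```python
from h import *
to(.4718,-.2525,.05)
s=st();print((s[1][:2,2]*1000).round(1))
```

```text
t 18.90 grasp [ 0.4735 -0.2533  0.0523] head 187.39 tilt 0.0001 | need tool d(mm) [1.6 1.  2.3] yaw -0.01 | F [-0.2 -0.4 -1.8] w 0.369
[-10.9  -9.3]
```

Emit:
apply_moves:
  deltas:
    - {"tx": 0, "ty": 0, "tz": -0.02, "yaw": 0}
    - {"tx": 0, "ty": 0, "tz": -0.035, "yaw": 0}
    - {"tx": 0, "ty": 0, "tz": -0.035, "yaw": 0}
    - {"tx": 0, "ty": 0, "tz": -0.035, "yaw": 0}
    - {"tx": 0, "ty": 0, "tz": -0.025, "yaw": 0}
    - {"tx": 0, "ty": 0, "tz": 0, "yaw": 0}

```text
t: 19.5
ee_pos: [0.4763, -0.2503, 0.3693]
tcp_rot: [-0.064, 0.998, -0.004, -0.008]
contact_force: [0.0, -0.2, -1.3]
grip_width: 0.368
```

Run:
```python
from h import *
to(.4114,.1092,.2)
s=st();print((s[1][:2,2]*1000).round(1))
```

```text
t 19.50 grasp [ 0.4737 -0.2517  0.2063] head 187.34 tilt 0.0002 | need tool d(mm) [ 15.6 365.9   4.3] yaw -0.06 | F [ 0.  -0.2 -1.3] w 0.368
[-15.5  -8.3]
```

Emit:
apply_moves:
  deltas:
    - {"tx": 0.004, "ty": 0.025, "tz": 0, "yaw": 0}
    - {"tx": 0.004, "ty": 0.04, "tz": 0, "yaw": 0}
    - {"tx": 0.004, "ty": 0.045, "tz": 0, "yaw": 0}
    - {"tx": 0.004, "ty": 0.045, "tz": 0, "yaw": 0}
    - {"tx": 0, "ty": 0.045, "tz": 0, "yaw": 0}
    - {"tx": 0, "ty": 0.045, "tz": 0, "yaw": 0}
    - {"tx": 0, "ty": 0.04, "tz": 0, "yaw": 0}
    - {"tx": 0, "ty": 0.035, "tz": 0, "yaw": 0}
    - {"tx": 0, "ty": 0.02, "tz": 0, "yaw": 0}
    - {"tx": 0, "ty": 0, "tz": 0, "yaw": 0}

```text
t: 20.5
ee_pos: [0.4107, 0.0967, 0.3584]
tcp_rot: [-0.063, 0.998, -0.005, -0.011]
contact_force: [0.5, -0.1, -1.3]
grip_width: 0.367
```

Emit:
apply_moves:
  deltas:
    - {"tx": 0, "ty": 0, "tz": 0, "yaw": 0}
    - {"tx": 0, "ty": 0, "tz": 0, "yaw": 0}

```text
t: 20.7
ee_pos: [0.4103, 0.0957, 0.3571]
tcp_rot: [-0.064, 0.998, -0.006, -0.013]
contact_force: [0.2, 0.5, -0.2]
grip_width: 0.37
```

Run:
```python
from h import *
to(.4114,.1092,.0685)
p,d,C,P=shot('pics/w16.png')
s=st();print((s[1][:2,2]*1000).round(1),s[3]+s[1][:,2]*.0523)
g=s[3]
slices(P,(g[0]-.04,g[0]+.04,g[1]-.04,g[1]+.04),np.arange(.11,.26,.02))
```

```text
t 20.70 grasp [0.4063 0.0936 0.1941] head 187.29 tilt 0.0004 | need tool d(mm) [-10.3  16.  125.3] yaw -0.11 | F [ 0.2  0.5 -0.2] w 0.370
[-24.4 -13. ] [0.4050055  0.09265465 0.1418895 ]
z0.130 78 [0.388  0.0776] [0.4   0.108] mid [0.394  0.0928]
z0.150 520 [0.3877 0.077 ] [0.4021 0.1093] mid [0.3949 0.0932]
z0.170 1140 [0.3879 0.0673] [0.404  0.1173] mid [0.3959 0.0923]
z0.190 3224 [0.3882 0.0665] [0.4189 0.1181] mid [0.4036 0.0923]
z0.210 3644 [0.3924 0.0656] [0.4168 0.1195] mid [0.4046 0.0926]
z0.230 1537 [0.393  0.0685] [0.422  0.1165] mid [0.4075 0.0925]
```

View pics/w16.png

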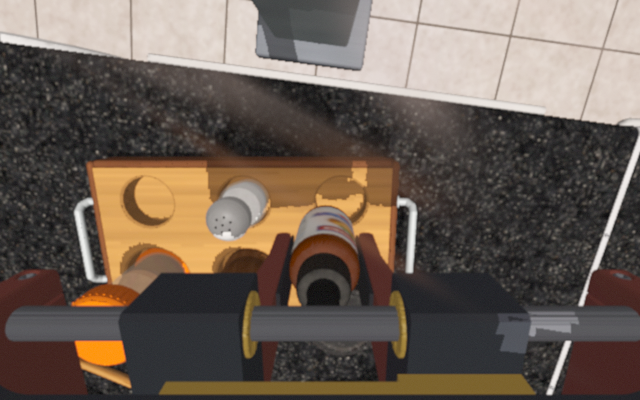

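Emit:
apply_moves:
  deltas:
    - {"tx": -0.006, "ty": 0.008, "tz": 0, "yaw": 0}
    - {"tx": -0.005, "ty": 0.007, "tz": 0.01, "yaw": 0}
    - {"tx": 0, "ty": 0, "tz": 0.025, "yaw": 0}
    - {"tx": 0, "ty": 0, "tz": 0.02, "yaw": 0}
    - {"tx": 0, "ty": 0, "tz": 0.01, "yaw": 0}
    - {"tx": 0, "ty": 0, "tz": 0, "yaw": 0}
    - {"tx": 0, "ty": 0, "tz": 0, "yaw": 0}

```text
t: 21.45
ee_pos: [0.4209, 0.1109, 0.2878]
tcp_rot: [-0.06, 0.998, -0.006, -0.012]
contact_force: [0.1, 0.5, -1.1]
grip_width: 0.367
```

Run:
```python
from h import *
to(.4114,.1092,.0685)
p,d,C,P=shot('pics/w17.png')
s=st();print((s[1][:2,2]*1000).round(1),s[3]+s[1][:,2]*.0523)
g=s[3]
slices(P,(g[0]-.04,g[0]+.04,g[1]-.04,g[1]+.04),np.arange(.04,.16,.02))
```

```text
t 21.45 grasp [0.4173 0.1089 0.1249] head 186.92 tilt 0.0003 | need tool d(mm) [ 4.5  1.6 56.5] yaw -0.48 | F [ 0.1  0.5 -1.1] w 0.367
[-22.  -12.4] [0.4161909  0.10827985 0.07274666]
z0.060 68 [0.3992 0.0947] [0.4077 0.1233] mid [0.4035 0.109 ]
z0.080 511 [0.3988 0.0923] [0.4131 0.1246] mid [0.406  0.1084]
z0.100 1117 [0.3991 0.0826] [0.4146 0.1324] mid [0.4069 0.1075]
z0.120 3174 [0.3992 0.0825] [0.4298 0.1336] mid [0.4145 0.1081]
```

View pics/w17.png

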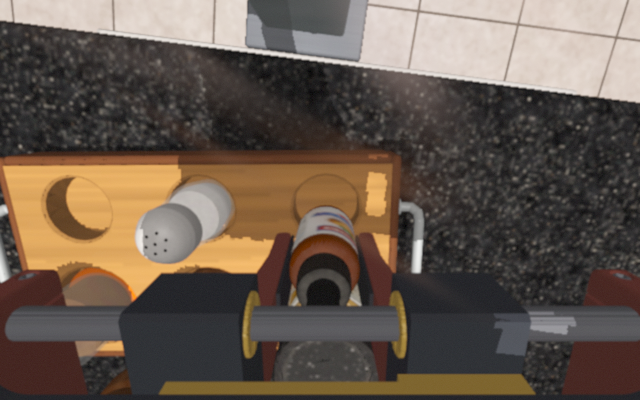

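Emit:
apply_moves:
  deltas:
    - {"tx": 0.0027, "ty": 0.0014, "tz": 0.005, "yaw": -0.4}
    - {"tx": 0, "ty": 0, "tz": 0.012, "yaw": 0}
    - {"tx": 0, "ty": 0, "tz": 0.008, "yaw": 0}
    - {"tx": 0, "ty": 0, "tz": 0, "yaw": 0}
    - {"tx": 0, "ty": 0, "tz": 0, "yaw": 0}

```text
t: 22.0
ee_pos: [0.4181, 0.1123, 0.2642]
tcp_rot: [-0.065, 0.998, -0.004, -0.009]
contact_force: [-0.3, 1.3, -0.5]
grip_width: 0.369
```

Run:
```python
from h import *
to(.4114,.1092,.0685)
s=st();print((s[1][:2,2]*1000).round(1),s[3]+s[1][:,2]*.0523)
```

```text
t 22.00 grasp [0.4152 0.1108 0.1013] head 187.39 tilt 0.0002 | need tool d(mm) [ 3.4 -0.8 32.8] yaw -0.01 | F [-0.3  1.3 -0.5] w 0.369
[-17.4  -9.7] [0.41432329 0.11026054 0.04896998]
```

Emit:
apply_moves:
  deltas:
    - {"tx": 0.002, "ty": -0.001, "tz": 0.004, "yaw": 0}
    - {"tx": 0, "ty": 0, "tz": 0.008, "yaw": 0}
    - {"tx": 0, "ty": 0, "tz": 0.008, "yaw": 0}
    - {"tx": 0, "ty": 0, "tz": 0.006, "yaw": 0}
    - {"tx": 0, "ty": 0, "tz": 0.003, "yaw": 0}
    - {"tx": 0, "ty": 0, "tz": 0, "yaw": 0}

```text
t: 22.6
ee_pos: [0.4157, 0.1108, 0.2333]
tcp_rot: [-0.065, 0.998, -0.004, -0.009]
contact_force: [-0.3, 0.1, -1.2]
grip_width: 0.368
```

Run:
```python
from h import *
to(.4114,.1092,.0685)
s=st();print((s[1][:2,2]*1000).round(1),s[3]+s[1][:,2]*.0523)
p,d,C,P=shot('pics/w18.png')
```

```text
t 22.60 grasp [0.413  0.1093 0.0703] head 187.40 tilt 0.0002 | need tool d(mm) [1.6 0.2 1.9] yaw -0.00 | F [-0.3  0.1 -1.2] w 0.368
[-16.5  -9.2] [0.41216022 0.10877886 0.01804242]
```

View pics/w18.png

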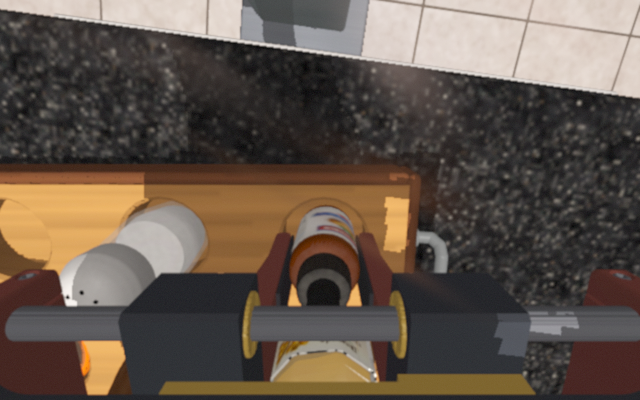

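Emit:
apply_moves:
  deltas:
    - {"tx": 0, "ty": 0, "tz": 0.003, "yaw": 0}
    - {"tx": 0, "ty": 0, "tz": 0.001, "yaw": 0}
    - {"tx": 0, "ty": 0, "tz": 0, "yaw": 0}

```text
t: 22.95
ee_pos: [0.4163, 0.1113, 0.2307]
tcp_rot: [-0.065, 0.998, -0.003, -0.008]
contact_force: [0.5, -0.1, -1.0]
grip_width: 0.365
```

Emit:
apply_moves:
  deltas:
    - {"tx": 0, "ty": 0, "tz": 0, "yaw": 0}
    - {"tx": 0, "ty": 0, "tz": 0, "yaw": 0}
    - {"tx": 0, "ty": 0, "tz": 0, "yaw": 0}
    - {"tx": 0, "ty": 0, "tz": -0.01, "yaw": 0}
    - {"tx": 0, "ty": 0, "tz": -0.03, "yaw": 0}
    - {"tx": 0, "ty": 0, "tz": -0.04, "yaw": 0}
    - {"tx": 0, "ty": 0, "tz": -0.04, "yaw": 0}
    - {"tx": 0, "ty": 0, "tz": -0.03, "yaw": 0}
    - {"tx": 0, "ty": 0, "tz": 0, "yaw": 0}
  claw: 0.2

```text
t: 23.85
ee_pos: [0.4183, 0.1115, 0.3889]
tcp_rot: [-0.064, 0.998, -0.004, -0.008]
contact_force: [-0.7, 1.1, -0.9]
grip_width: 0.6
```

Run:
```python
from h import *
to(.3815,-.3485,.25)
p,d,C,P=shot('pics/w19.png')
slices(P,(.38,.45,.07,.15),np.arange(.04,.13,.01))
s=st();print((s[1][:2,2]*1000).round(1))
```

```text
t 23.85 grasp [0.4158 0.11   0.2259] head 187.30 tilt 0.0002 | need tool d(mm) [  92.7 -450.6  -19.4] yaw -0.10 | F [-0.7  1.1 -0.9] w 0.600
z0.040 50 [0.3831 0.0745] [0.4474 0.147 ] mid [0.4153 0.1108]
z0.050 55 [0.3959 0.0935] [0.4122 0.1248] mid [0.4041 0.1092]
z0.060 71 [0.3958 0.0937] [0.4087 0.1259] mid [0.4022 0.1098]
z0.070 386 [0.3962 0.094 ] [0.4276 0.1264] mid [0.4119 0.1102]
z0.080 77 [0.4009 0.0985] [0.4172 0.1217] mid [0.409  0.1101]
z0.090 285 [0.4015 0.099 ] [0.4219 0.1211] mid [0.4117 0.1101]
z0.100 38 [0.4062 0.1036] [0.4121 0.1157] mid [0.4091 0.1097]
z0.110 194 [0.4064 0.1037] [0.4184 0.1164] mid [0.4124 0.11  ]
[-17.1  -9.7]
```

View pics/w19.png

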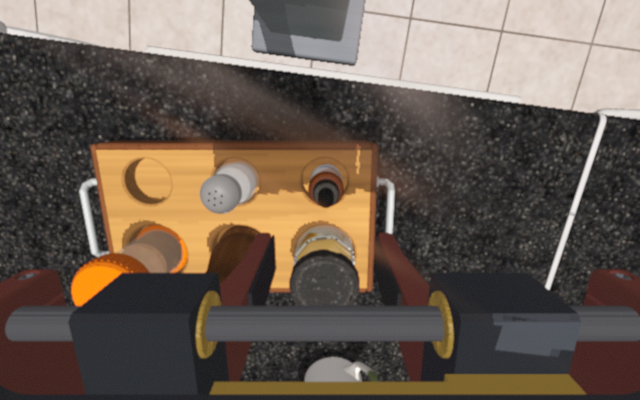

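Emit:
apply_moves:
  deltas:
    - {"tx": 0.004, "ty": -0.025, "tz": -0.005, "yaw": 0}
    - {"tx": 0.008, "ty": -0.04, "tz": -0.003, "yaw": 0}
    - {"tx": 0.009, "ty": -0.045, "tz": 0, "yaw": 0}
    - {"tx": 0.009, "ty": -0.045, "tz": 0, "yaw": 0}
    - {"tx": 0.009, "ty": -0.045, "tz": 0, "yaw": 0}
    - {"tx": 0.009, "ty": -0.045, "tz": 0, "yaw": 0}
    - {"tx": 0.009, "ty": -0.045, "tz": 0, "yaw": 0}
    - {"tx": 0.009, "ty": -0.045, "tz": 0, "yaw": 0}
    - {"tx": 0.009, "ty": -0.04, "tz": 0, "yaw": 0}
    - {"tx": 0.006, "ty": -0.03, "tz": 0, "yaw": 0}
  claw: 0.4

```text
t: 24.9
ee_pos: [0.3858, -0.3106, 0.3939]
tcp_rot: [-0.07, 0.997, -0.004, -0.013]
contact_force: [0.1, -0.0, -0.3]
grip_width: 0.7
```

Emit:
apply_moves:
  deltas:
    - {"tx": 0, "ty": -0.01, "tz": 0, "yaw": 0}
    - {"tx": 0, "ty": 0, "tz": 0, "yaw": 0}
    - {"tx": 0, "ty": 0, "tz": 0, "yaw": 0}

```text
t: 25.2
ee_pos: [0.3854, -0.323, 0.3915]
tcp_rot: [-0.066, 0.998, -0.003, -0.016]
contact_force: [0.8, 0.5, -0.3]
grip_width: 0.701
```

Run:
```python
from h import *
to(.3815,-.3485,.067)
p,d,C,P=shot('pics/w20.png')
slices(P,(.34,.43,-.4,-.3),np.arange(.01,.12,.01))
s=st();print((s[1][:2,2]*1000).round(1))
```

```text
t 25.20 grasp [ 0.3802 -0.3245  0.2285] head 187.58 tilt 0.0005 | need tool d(mm) [ -3.4 -23.2 161.6] yaw 0.18 | F [ 0.8  0.5 -0.3] w 0.701
z0.010 25 [ 0.3622 -0.3669] [ 0.3743 -0.3308] mid [ 0.3683 -0.3489]
z0.020 41 [ 0.3622 -0.3645] [ 0.375  -0.3306] mid [ 0.3686 -0.3475]
z0.030 46 [ 0.3621 -0.3654] [ 0.3761 -0.3303] mid [ 0.3691 -0.3479]
z0.040 54 [ 0.3621 -0.3663] [ 0.3773 -0.3299] mid [ 0.3697 -0.3481]
z0.050 50 [ 0.3619 -0.3642] [ 0.3784 -0.3296] mid [ 0.3702 -0.3469]
z0.060 97 [ 0.3618 -0.3656] [ 0.3808 -0.3292] mid [ 0.3713 -0.3474]
z0.070 91 [ 0.3627 -0.3674] [ 0.3773 -0.3305] mid [ 0.37   -0.3489]
z0.080 59 [ 0.3625 -0.3642] [ 0.3773 -0.3302] mid [ 0.3699 -0.3472]
z0.090 97 [ 0.3625 -0.3645] [ 0.3874 -0.3297] mid [ 0.3749 -0.3471]
z0.100 1710 [ 0.363  -0.3696] [ 0.4025 -0.3301] mid [ 0.3828 -0.3498]
[-31.6  -8.9]
```

View pics/w20.png

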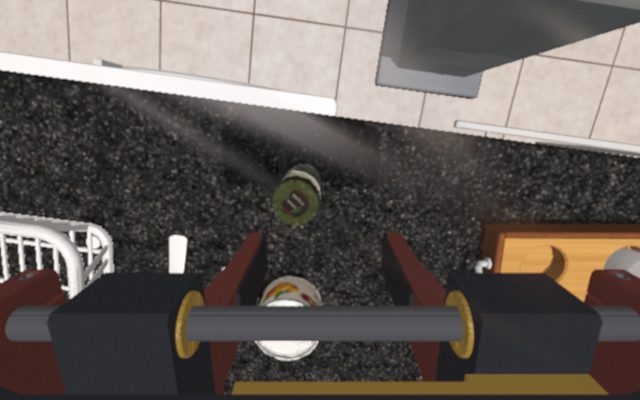

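Emit:
apply_moves:
  deltas:
    - {"tx": -0.002, "ty": -0.012, "tz": 0.01, "yaw": 0.1}
    - {"tx": -0.001, "ty": -0.009, "tz": 0.025, "yaw": 0}
    - {"tx": 0, "ty": 0, "tz": 0.025, "yaw": 0}
    - {"tx": 0, "ty": 0, "tz": 0.01, "yaw": 0}
    - {"tx": 0, "ty": 0, "tz": 0, "yaw": 0}
    - {"tx": 0, "ty": 0, "tz": 0, "yaw": 0}

```text
t: 25.85
ee_pos: [0.3932, -0.3357, 0.3203]
tcp_rot: [-0.072, 0.997, -0.001, -0.014]
contact_force: [0.6, 0.3, 1.6]
grip_width: 0.7
```

Run:
```python
from h import *
to(.3828,-.3498,.067)
s=st();print((s[1][:2,2]*1000).round(1))
```

```text
t 25.85 grasp [ 0.3886 -0.3364  0.1574] head 188.29 tilt 0.0004 | need tool d(mm) [  5.1 -12.4  90.5] yaw 0.89 | F [0.6 0.3 1.6] w 0.700
[-28.4  -4.4]
```

Emit:
apply_moves:
  deltas:
    - {"tx": 0.0045, "ty": -0.012, "tz": 0, "yaw": 0.8}
    - {"tx": 0, "ty": 0, "tz": 0.005, "yaw": 0}
    - {"tx": 0, "ty": 0, "tz": 0, "yaw": 0}
    - {"tx": 0, "ty": 0, "tz": 0, "yaw": 0}

```text
t: 26.25
ee_pos: [0.391, -0.3495, 0.3179]
tcp_rot: [-0.065, 0.998, -0.002, -0.012]
contact_force: [-1.3, -0.2, 0.3]
grip_width: 0.697
```

Run:
```python
from h import *
to(.3828,-.3498,.067)
p,d,C,P=shot('pics/w21.png')
slices(P,(.34,.43,-.4,-.3),np.arange(.05,.12,.01))
```

```text
t 26.25 grasp [ 0.3871 -0.3505  0.155 ] head 187.46 tilt 0.0003 | need tool d(mm) [ 2.   1.6 88.1] yaw 0.06 | F [-1.3 -0.2  0.3] w 0.697
z0.050 102 [ 0.362  -0.3704] [ 0.3801 -0.3325] mid [ 0.371  -0.3515]
z0.060 164 [ 0.3618 -0.3705] [ 0.3804 -0.3309] mid [ 0.3711 -0.3507]
z0.070 188 [ 0.3627 -0.3693] [ 0.3774 -0.3319] mid [ 0.37   -0.3506]
z0.080 110 [ 0.3624 -0.3694] [ 0.3762 -0.3311] mid [ 0.3693 -0.3502]
z0.090 177 [ 0.3626 -0.3695] [ 0.378  -0.3306] mid [ 0.3703 -0.35  ]
z0.100 3105 [ 0.3627 -0.3701] [ 0.4031 -0.3304] mid [ 0.3829 -0.3502]
```

View pics/w21.png

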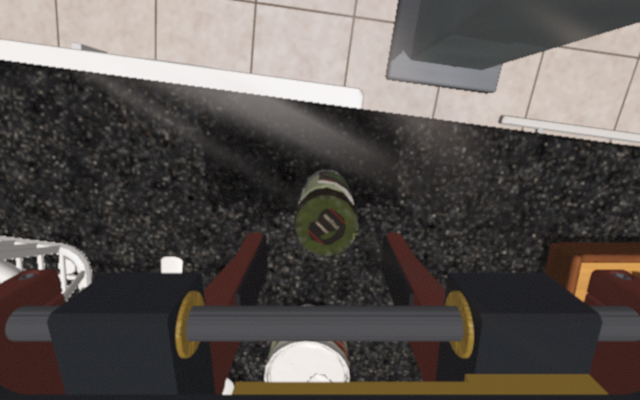

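Herb jar cap at (328, 225) is centred between the fingers; descending.

Emit:
apply_moves:
  deltas:
    - {"tx": 0.0015, "ty": 0.001, "tz": 0.015, "yaw": 0}
    - {"tx": 0.0005, "ty": 0, "tz": 0.025, "yaw": 0}
    - {"tx": 0, "ty": 0, "tz": 0.025, "yaw": 0}
    - {"tx": 0, "ty": 0, "tz": 0.012, "yaw": 0}
    - {"tx": 0, "ty": 0, "tz": 0.005, "yaw": 0}
    - {"tx": 0, "ty": 0, "tz": 0, "yaw": 0}
    - {"tx": 0, "ty": 0, "tz": 0, "yaw": 0}

```text
t: 27.0
ee_pos: [0.388, -0.3499, 0.2358]
tcp_rot: [-0.065, 0.998, -0.003, -0.01]
contact_force: [0.3, -0.2, -1.1]
grip_width: 0.702
```

Run:
```python
from h import *
to(.3828,-.3502,.067)
s=st();print((s[1][:2,2]*1000).round(1))
```

```text
t 27.00 grasp [ 0.3848 -0.3512  0.0728] head 187.49 tilt 0.0002 | need tool d(mm) [1.7 1.3 5.8] yaw 0.09 | F [ 0.3 -0.2 -1.1] w 0.702
[-20.   -7.8]
```

Emit:
apply_moves:
  deltas:
    - {"tx": 0.0015, "ty": 0.001, "tz": 0.004, "yaw": 0}
    - {"tx": 0, "ty": 0, "tz": 0, "yaw": 0}

```text
t: 27.2
ee_pos: [0.3867, -0.3494, 0.2329]
tcp_rot: [-0.065, 0.998, -0.004, -0.009]
contact_force: [-0.3, -0.8, 0.0]
grip_width: 0.699
```

Emit:
apply_moves:
  deltas:
    - {"tx": 0, "ty": 0, "tz": 0, "yaw": 0}
    - {"tx": 0, "ty": 0, "tz": 0, "yaw": 0}
    - {"tx": 0, "ty": 0, "tz": 0, "yaw": 0}
    - {"tx": 0, "ty": 0, "tz": 0, "yaw": 0}
    - {"tx": 0, "ty": 0, "tz": 0, "yaw": 0}
    - {"tx": 0, "ty": 0, "tz": 0, "yaw": 0}
  claw: -1
  force: 15

```text
t: 27.8
ee_pos: [0.387, -0.3494, 0.234]
tcp_rot: [-0.066, 0.998, -0.004, -0.008]
contact_force: [0.4, 0.9, 0.6]
grip_width: 0.46
```

Run:
```python
from h import *
to(.3828,-.3502,.067)
s=st();print((s[1][:2,2]*1000).round(1))
```

```text
t 27.80 grasp [ 0.3844 -0.3509  0.071 ] head 187.51 tilt 0.0002 | need tool d(mm) [1.4 0.9 4.1] yaw 0.11 | F [0.4 0.9 0.6] w 0.460
[-16.1  -9.1]
```

Emit:
apply_moves:
  deltas:
    - {"tx": 0, "ty": 0, "tz": -0.015, "yaw": 0}
    - {"tx": 0, "ty": 0, "tz": -0.025, "yaw": 0}
    - {"tx": 0, "ty": 0, "tz": -0.025, "yaw": 0}
    - {"tx": 0, "ty": 0, "tz": -0.012, "yaw": 0}
    - {"tx": 0, "ty": 0, "tz": 0, "yaw": 0}

```text
t: 28.3
ee_pos: [0.3878, -0.3484, 0.3118]
tcp_rot: [-0.065, 0.998, -0.003, -0.01]
contact_force: [-0.3, -0.3, -2.4]
grip_width: 0.464
```

Run:
```python
from h import *
to(.435,-.0732,.155)
s=st();print((s[1][:2,2]*1000).round(1))
```

```text
t 28.30 grasp [ 0.3846 -0.3497  0.1488] head 187.49 tilt 0.0002 | need tool d(mm) [-85.9 267.5  -9.4] yaw 0.09 | F [-0.3 -0.3 -2.4] w 0.464
[-19.5  -8.2]
```

Emit:
apply_moves:
  deltas:
    - {"tx": -0.008, "ty": 0.025, "tz": -0.006, "yaw": 0}
    - {"tx": -0.012, "ty": 0.038, "tz": -0.004, "yaw": 0}
    - {"tx": -0.013, "ty": 0.04, "tz": -0.002, "yaw": 0}
    - {"tx": -0.013, "ty": 0.04, "tz": 0, "yaw": 0}
    - {"tx": -0.013, "ty": 0.04, "tz": 0, "yaw": 0}
    - {"tx": -0.01, "ty": 0.03, "tz": 0, "yaw": 0}
    - {"tx": -0.006, "ty": 0.018, "tz": 0, "yaw": 0}
    - {"tx": 0, "ty": 0, "tz": 0, "yaw": 0}
    - {"tx": 0, "ty": 0, "tz": 0, "yaw": 0}

```text
t: 29.2
ee_pos: [0.4316, -0.0999, 0.3131]
tcp_rot: [-0.066, 0.998, -0.004, -0.013]
contact_force: [0.2, -0.1, -1.1]
grip_width: 0.463
```

```bash
cat >> h.py <<'E'
def look(fn,foot,box=.045,zs=(.03,.2,.02)):
    p,d,C,P=shot(fn); s=st();g=s[3]
    print('tilt',(s[1][:2,2]*1000).round(1),'foot est',(g+s[1][:,2]*foot).round(4))
    slices(P,(g[0]-box,g[0]+box,g[1]-box,g[1]+box),np.arange(*zs)); return p,d,C,P
E
python3 - <<'E'
from h import *
to(.435,-.0732,.087)
look('pics/w22.png',.071)
E
```

```text
t 29.20 grasp [ 0.4273 -0.1015  0.1502] head 187.51 tilt 0.0004 | need tool d(mm) [-13.1  27.5  62.7] yaw 0.11 | F [ 0.2 -0.1 -1.1] w 0.463
tilt [-26.4 -10.1] foot est [ 0.4253 -0.1024  0.0792]
z0.030 2504 [ 0.3935 -0.1445] [ 0.4558 -0.0567] mid [ 0.4247 -0.1006]
z0.070 122 [ 0.4051 -0.1216] [ 0.425  -0.0855] mid [ 0.415  -0.1035]
z0.090 397 [ 0.4044 -0.1223] [ 0.4234 -0.0828] mid [ 0.4139 -0.1026]
z0.110 602 [ 0.4046 -0.1222] [ 0.4233 -0.083 ] mid [ 0.4139 -0.1026]
z0.130 1529 [ 0.4046 -0.1319] [ 0.426 -0.074] mid [ 0.4153 -0.1029]
z0.150 2244 [ 0.4053 -0.1327] [ 0.4257 -0.0723] mid [ 0.4155 -0.1025]
z0.170 7639 [ 0.4056 -0.1344] [ 0.4465 -0.0708] mid [ 0.4261 -0.1026]
```

View pics/w22.png

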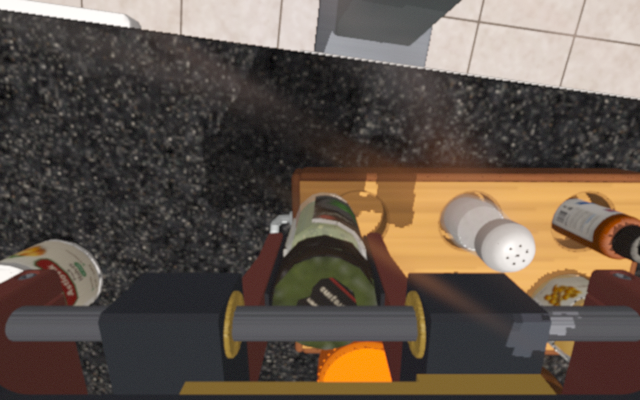

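Emit:
apply_moves:
  deltas:
    - {"tx": -0.007, "ty": 0.013, "tz": -0.002, "yaw": 0}
    - {"tx": -0.007, "ty": 0.012, "tz": 0, "yaw": 0}
    - {"tx": 0, "ty": 0, "tz": 0.01, "yaw": 0}
    - {"tx": 0, "ty": 0, "tz": 0.008, "yaw": 0}
    - {"tx": 0, "ty": 0, "tz": 0, "yaw": 0}
    - {"tx": 0, "ty": 0, "tz": 0, "yaw": 0}

```text
t: 29.85
ee_pos: [0.4406, -0.078, 0.2935]
tcp_rot: [-0.061, 0.998, -0.005, -0.015]
contact_force: [-0.3, 0.0, -1.9]
grip_width: 0.461
```

Run:
```python
from h import *
to(.435,-.0732,.087)
p,d,C,P=look('pics/w23.png',.071)
vis=cv2.resize(p[130:320,180:480],None,fx=2.6,fy=2.6,interpolation=cv2.INTER_CUBIC);cv2.imwrite('pics/w23c.png',vis[:,:,::-1])
```

```text
t 29.85 grasp [ 0.436  -0.08    0.1306] head 187.00 tilt 0.0005 | need tool d(mm) [-1.1  7.2 43.5] yaw -0.40 | F [-0.3  0.  -1.9] w 0.461
tilt [-28.6 -12. ] foot est [ 0.4339 -0.0808  0.0597]
z0.030 5932 [ 0.3911 -0.125 ] [ 0.4638 -0.035 ] mid [ 0.4274 -0.08  ]
z0.050 120 [ 0.4137 -0.1001] [ 0.4334 -0.064 ] mid [ 0.4235 -0.082 ]
z0.070 383 [ 0.4131 -0.1008] [ 0.4316 -0.0613] mid [ 0.4224 -0.0811]
z0.090 605 [ 0.4132 -0.1007] [ 0.4318 -0.0614] mid [ 0.4225 -0.081 ]
z0.110 1498 [ 0.4131 -0.1102] [ 0.4347 -0.0523] mid [ 0.4239 -0.0813]
z0.130 2211 [ 0.4141 -0.1111] [ 0.4344 -0.0509] mid [ 0.4242 -0.081 ]
z0.150 7671 [ 0.4141 -0.1125] [ 0.4555 -0.0493] mid [ 0.4348 -0.0809]
z0.170 1318 [ 0.4223 -0.1096] [ 0.4523 -0.052 ] mid [ 0.4373 -0.0808]
```

View pics/w23c.png

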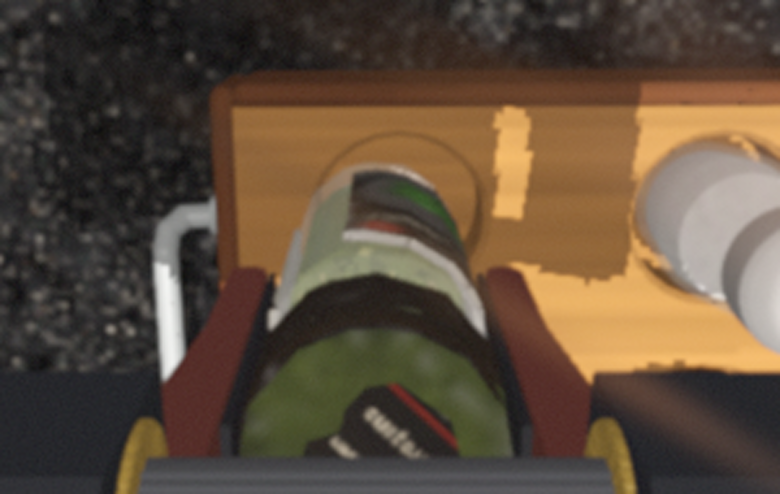

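Emit:
apply_moves:
  deltas:
    - {"tx": -0.003, "ty": 0.0075, "tz": 0.002, "yaw": -0.3}
    - {"tx": 0, "ty": 0, "tz": 0.005, "yaw": 0}
    - {"tx": 0, "ty": 0, "tz": 0, "yaw": 0}
    - {"tx": 0, "ty": 0, "tz": 0, "yaw": 0}

```text
t: 30.3
ee_pos: [0.4427, -0.0699, 0.2862]
tcp_rot: [-0.064, 0.998, -0.005, -0.014]
contact_force: [0.0, -0.4, -0.8]
grip_width: 0.461
```

Run:
```python
from h import *
to(.435,-.0732,.087)
p,d,C,P=look('pics/w24.png',.071)
vis=cv2.resize(p[130:320,180:480],None,fx=2.6,fy=2.6,interpolation=cv2.INTER_CUBIC);cv2.imwrite('pics/w24c.png',vis[:,:,::-1])
```

```text
t 30.30 grasp [ 0.4382 -0.0718  0.1232] head 187.31 tilt 0.0005 | need tool d(mm) [ 2.3 -0.7 36.3] yaw -0.09 | F [ 0.  -0.4 -0.8] w 0.461
tilt [-27.9 -11.9] foot est [ 0.4361 -0.0727  0.0523]
z0.030 6483 [ 0.3931 -0.1169] [ 0.4722 -0.0269] mid [ 0.4327 -0.0719]
z0.050 217 [ 0.4155 -0.0925] [ 0.4352 -0.0531] mid [ 0.4254 -0.0728]
z0.070 484 [ 0.4155 -0.0926] [ 0.434  -0.0537] mid [ 0.4247 -0.0731]
z0.090 819 [ 0.4155 -0.102 ] [ 0.4346 -0.0445] mid [ 0.4251 -0.0732]
z0.110 1992 [ 0.4154 -0.1022] [ 0.437 -0.044] mid [ 0.4262 -0.0731]
z0.130 2438 [ 0.4161 -0.104 ] [ 0.4367 -0.0415] mid [ 0.4264 -0.0727]
z0.150 7149 [ 0.4165 -0.1047] [ 0.458 -0.041] mid [ 0.4372 -0.0728]
z0.170 1322 [ 0.4019 -0.1169] [ 0.4547 -0.0292] mid [ 0.4283 -0.0731]
```

View pics/w24c.png

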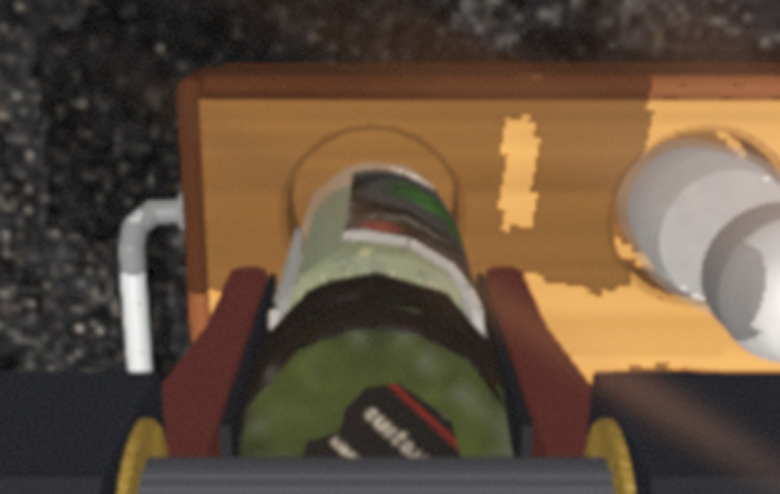

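Run:
```python
from h import *
C=cam('wrist');a=np.array([.9918,.1279])
f=plane(C,323.5,178.8,.038)[:2];print(f,f+a*.0245)
print(plane(C,180+290/2.6,130+200/2.6,.038),plane(C,180+457/2.6,130+200/2.6,.038))
```

```text
[ 0.41097966 -0.07655916] [ 0.43527876 -0.07342561]
[ 0.43450968 -0.09697721  0.038     ] [ 0.42850626 -0.05072645  0.038     ]
```

Emit:
apply_moves:
  deltas:
    - {"tx": 0, "ty": 0, "tz": 0.006, "yaw": 0}
    - {"tx": 0, "ty": 0, "tz": 0.007, "yaw": 0}
    - {"tx": 0, "ty": 0, "tz": 0.004, "yaw": 0}
    - {"tx": 0, "ty": 0, "tz": 0, "yaw": 0}

```text
t: 30.75
ee_pos: [0.4421, -0.0702, 0.2677]
tcp_rot: [-0.064, 0.998, -0.005, -0.014]
contact_force: [0.3, -0.3, -1.4]
grip_width: 0.458
```

Run:
```python
from h import *
to(.435,-.0732,.087)
s=st();print('foot',s[3]+s[1][:,2]*.071)
```

```text
t 30.75 grasp [ 0.4376 -0.0721  0.1048] head 187.31 tilt 0.0004 | need tool d(mm) [ 2.2 -0.6 17.9] yaw -0.09 | F [ 0.3 -0.3 -1.4] w 0.458
foot [ 0.43565228 -0.07296827  0.03385178]
```

Emit:
apply_moves:
  deltas:
    - {"tx": 0, "ty": 0, "tz": 0.006, "yaw": 0}
    - {"tx": 0, "ty": 0, "tz": 0.006, "yaw": 0}
    - {"tx": 0, "ty": 0, "tz": 0.004, "yaw": 0}
    - {"tx": 0, "ty": 0, "tz": 0.002, "yaw": 0}
    - {"tx": 0, "ty": 0, "tz": 0, "yaw": 0}

```text
t: 31.25
ee_pos: [0.4422, -0.0707, 0.2491]
tcp_rot: [-0.064, 0.998, -0.005, -0.014]
contact_force: [-1.6, 0.1, 0.4]
grip_width: 0.461
```

Run:
```python
from h import *
to(.435,-.0732,.087)
s=st();print('foot',s[3]+s[1][:,2]*.071)
```

```text
t 31.25 grasp [ 0.4378 -0.0725  0.0861] head 187.28 tilt 0.0004 | need tool d(mm) [ 2.9 -0.4 -0.8] yaw -0.12 | F [-1.6  0.1  0.4] w 0.461
foot [ 0.43594939 -0.07325493  0.0151571 ]
```

Emit:
apply_moves:
  deltas:
    - {"tx": 0, "ty": 0, "tz": 0, "yaw": 0}
    - {"tx": 0, "ty": 0, "tz": 0, "yaw": 0}
    - {"tx": 0, "ty": 0, "tz": 0, "yaw": 0}
    - {"tx": 0, "ty": 0, "tz": -0.01, "yaw": 0}
    - {"tx": 0, "ty": 0, "tz": -0.03, "yaw": 0}
    - {"tx": 0, "ty": 0, "tz": -0.04, "yaw": 0}
    - {"tx": 0, "ty": 0, "tz": -0.04, "yaw": 0}
    - {"tx": 0, "ty": 0, "tz": -0.03, "yaw": 0}
    - {"tx": 0, "ty": 0, "tz": 0, "yaw": 0}
  claw: 0.3

```text
t: 32.15
ee_pos: [0.4458, -0.0703, 0.4066]
tcp_rot: [-0.062, 0.998, -0.006, -0.015]
contact_force: [0.5, -1.0, -0.9]
grip_width: 0.65
```

Emit:
apply_moves:
  deltas:
    - {"tx": 0.01, "ty": -0.03, "tz": 0, "yaw": 0}
    - {"tx": 0.01, "ty": -0.04, "tz": 0, "yaw": 0}
    - {"tx": 0.01, "ty": -0.045, "tz": 0, "yaw": 0}
    - {"tx": 0.01, "ty": -0.045, "tz": 0, "yaw": 0}
    - {"tx": 0.01, "ty": -0.045, "tz": 0, "yaw": 0}
    - {"tx": 0, "ty": -0.03, "tz": 0, "yaw": 0}
    - {"tx": 0, "ty": 0, "tz": 0, "yaw": 0}

```text
t: 32.85
ee_pos: [0.4238, -0.3163, 0.41]
tcp_rot: [-0.066, 0.998, -0.005, -0.013]
contact_force: [0.5, 0.1, 0.3]
grip_width: 0.649
```

Run:
```python
from h import *
to()
p,d=optics.grab_frame('top');C=cam('top');P=cloud(C,d)
vis=cv2.resize(p[140:300,150:500],None,fx=2.2,fy=2.2,interpolation=cv2.INTER_CUBIC);cv2.imwrite('pics/topF.png',vis[:,:,::-1])
for n,(x,y),h in [('honey',(.4896,.1188),.110),('orange',(.513,-.0622),.126),('mill',(.5025,.0282),.186),('salt',(.4232,.018),.106),('dropper',(.4114,.1092),.118),('herb',(.435,-.0732),.121),('tin',(.538,-.345),.058)]:
    k=(np.hypot(P[...,0]-x,P[...,1]-y)<.035)&(P[...,2]>h-.03)
    Q=P[k];print(n,'exp top',h,'max z',np.sort(Q[:,2])[-4:].round(4) if len(Q) else None,'mid',((Q.min(0)+Q.max(0))/2).round(4)[:2])
p,d=optics.grab_frame('scene')
vis=cv2.resize(p[150:320,190:480],None,fx=2.7,fy=2.7,interpolation=cv2.INTER_CUBIC);cv2.imwrite('pics/sceneF.png',vis[:,:,::-1])
```

```text
t 32.85 grasp [ 0.4195 -0.3183  0.2471] head 187.51 tilt 0.0004 | need tool d(mm) [0. 0. 0.] yaw 0.11 | F [0.5 0.1 0.3] w 0.649
honey exp top 0.11 max z [0.1161 0.1168 0.1175 0.1177] mid [0.4895 0.1196]
orange exp top 0.126 max z [0.1302 0.1305 0.1305 0.1308] mid [ 0.5136 -0.0624]
mill exp top 0.186 max z [0.1864 0.1874 0.1879 0.1885] mid [0.5038 0.028 ]
salt exp top 0.106 max z [0.1093 0.1093 0.1102 0.1113] mid [0.4226 0.0183]
dropper exp top 0.118 max z [0.1162 0.118  0.118  0.1193] mid [0.4108 0.1096]
herb exp top 0.121 max z [0.126  0.1267 0.1271 0.1299] mid [ 0.4334 -0.0713]
tin exp top 0.058 max z [0.0618 0.0623 0.0629 0.0632] mid [ 0.5391 -0.3453]
```

View pics/topF.png

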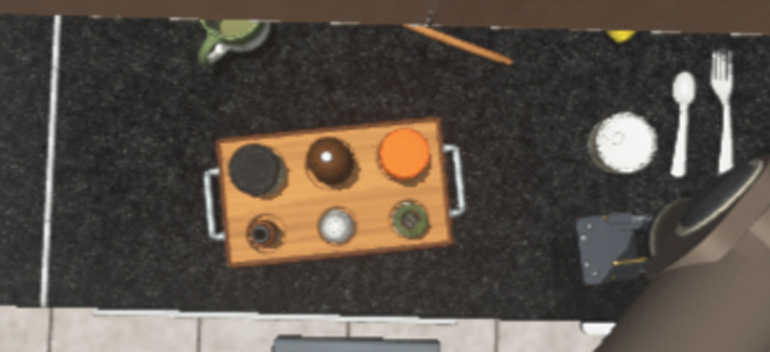

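View pics/sceneF.png

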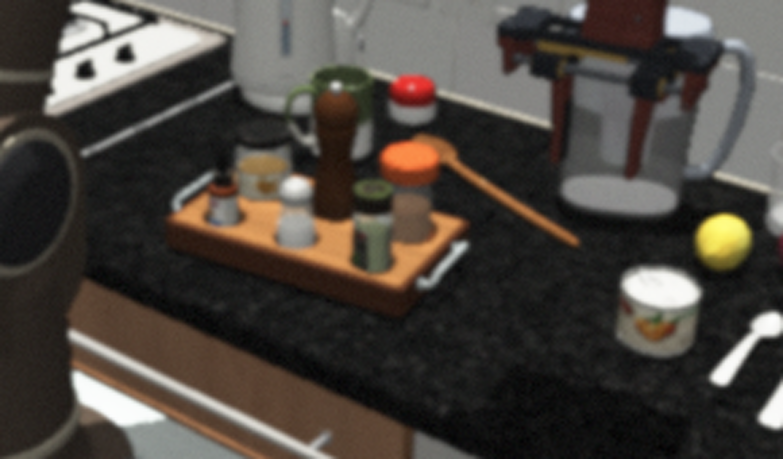

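Run:
```python
from h import *
p,d=optics.grab_frame('top');C=cam('top');P=cloud(C,d)
for n,(x,y),r,h in [('honey',(.4896,.1188),.02,.110),('orange',(.513,-.0622),.02,.126),('mill',(.504,.028),.015,.175),('salt',(.4232,.018),.007,.106),('herb',(.435,-.0725),.012,.121)]:
    k=(np.hypot(P[...,0]-x,P[...,1]-y)<r)&(P[...,2]>h-.03);print(n,h,k.sum(),np.median(P[k][:,2]).round(4))
s=bot.sense();print(s['t'],abs(s['dq']).max())
```

```text
honey 0.11 176 0.1097
orange 0.126 179 0.1247
mill 0.175 111 0.1748
salt 0.106 21 0.1057
herb 0.121 67 0.1224
33.0 0.02580243922212061
```

```bash
python3 -c "
from station import bot
print(bot.hand_in())"
```

```text
the job is handed in; nothing more can be done
None
```

The caddy is set as asked, and I handed the job in at about 33 s of robot time. I moved the salt shaker from the back-middle well to the front-middle one. The pepper mill then went into the back-middle well, the dropper bottle in front of the honey jar, and the herb jar in front of the orange-lidded jar. All are let go and the gripper is clear of everything.

**Final checks:** The top and scene views show all six items upright, each over its well. The honey jar, orange-lidded jar and tin had not moved to within about 2 mm. The mug looks unchanged in the pictures, but I did not measure it.

| Item | Expected top height (mm) | Measured (mm) |
|---|---|---|
| Honey jar | 110 | 109.7 |
| Orange-lidded jar | 126 | 124.7 |
| Pepper mill, highest point | 186 | about 188 |
| Salt shaker | 106 | 105.7 |
| Dropper bottle, highest point | 118 | about 118 |
| Herb jar | 121 | 122.4 |

**Disagreements:**
- The herb jar reads 1.4 mm high. I took that as depth noise, because the arm felt the well floor when setting it down.
- The highest single depth readings on most other items were also 2–9 mm high. The honey jar, which was never touched, read about 7 mm high in the same way.
- The caddy outline put the wells about 4 mm further back than the well rims did. I used the rims, which both cameras agreed on to about 2 mm in depth.

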